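Stow the masala tins and pin the rack's end stop

TASK

Stow the spice tins for sea: stand every loose middle-height tin that is out on the worktop in the teak rack, between its tall tins and its short tins, easing the neighbours apart to make room and toppling none. Then slide the end stop along its rail to close up the row, to the tightest rail hole that the row allows, and lock it there with the ball-lock pin from the teak block: press the button so that the pin goes down through stop and rail until its shoulder rests on the stop, and let the button come out again so that the balls hold. Leave the other things on the worktop where they are.

Things in the scene. Friction and masses are not known exactly. Their poses are not given: they have to be found in the camera images.
- rack: fixed teak rack, 470 mm long (its y) x 125 mm deep. Origin on the worktop under the row's middle line; x away from the robot at yaw 0, y along the row towards the end panel, z up. Tins stand on its board, z = 20 mm, in a channel from x = -35 to +35 mm, their own x along the rack's x. At the channel's back a dowel, top 68 mm up; at the front the drilled rail
- row_start (a point): foot of the end panel's inner face on the board, where the row begins: rack x = 0, y = +215, z = 20 mm. The panel is 105 mm high. From here the row runs towards rack -y to the end stop
- rail_hole (a point): centre of the mouth of the rail's through hole nearest the end panel: rack x = -51.5, y = +33, z = 66 mm. The rail is a steel bar 30 mm wide and 6 mm thick along the rack's y with six such holes, 13.6 mm across, 38 mm (one tin) apart, at rack y = +33, -5, -43, -81, -119, -157 mm. Free space of 40 mm below it
- end_stop (a joint): slide of the end stop on the rail (m): 0 at the outer end, growing towards the panel, to 0.165; stays where left, 2 N friction. Its face lies at rack y = reading - 160 mm and pushes the tins along. Its hole is over a rail hole at 0.025, 0.063, 0.101 and 0.139: 0.139 suits a row of 6 tins in all, 0.101 one of 7, 0.063 one of 8, with 8 mm of play in the row each time
- stop_face (a point): middle of the foot of the stop's face (a steel plate 66 mm wide, from 22 to 74 mm above the worktop) that looks towards the row, at the board's height; axes as the rack's
- stop_hole (a point): upper mouth of the stop's through hole, 13.6 mm across, ringed with brass, in an 8 mm thick steel saddle 1 mm above the rail; rack x = -51.5, z = 75 mm, 22 mm behind the stop's face; axes as the rack's. The pin, set in with its button out, stands on its balls with the shoulder 22.5 mm above this point, its tip in the rail hole's mouth; home, the shoulder rests here, the balls under the rail
- stop_knob (a point): top centre of the stop's black pull knob, a block 18 mm (rack x) x 28 mm (rack y) standing 29 mm high on the stop's flat top (z = 75 mm); 22 mm behind the stop's face, on the row's middle line
- tall1: closed spice tin, plain metal, standing: part-filled (heavy at the foot), body 60 (its x) x 38 (its y) x 95 mm high, on top a dark round cap 26 mm across and 16 mm high by which it can be lifted, about 160 g; origin at the centre of its underside, z up; the tall tin next to the end panel
- tall2: closed spice tin, plain metal, standing: part-filled (heavy at the foot), body 60 (its x) x 38 (its y) x 95 mm high, on top a dark round cap 26 mm across and 16 mm high by which it can be lifted, about 160 g; origin at the centre of its underside, z up; the second tall tin of the row
- short1: closed spice tin, plain metal, standing: part-filled (heavy at the foot), body 60 (its x) x 38 (its y) x 52 mm high, on top a dark round cap 26 mm across and 16 mm high by which it can be lifted, about 100 g; origin at the centre of its underside, z up; third in the row; its gap to tall2 is at first narrower than a tin
- short2: closed spice tin, plain metal, standing: part-filled (heavy at the foot), body 60 (its x) x 38 (its y) x 52 mm high, on top a dark round cap 26 mm across and 16 mm high by which it can be lifted, about 100 g; origin at the centre of its underside, z up; last in the row, towards the stop
- mid1: closed spice tin, plain metal, standing: part-filled (heavy at the foot), body 60 (its x) x 38 (its y) x 72 mm high, on top a dark round cap 26 mm across and 16 mm high by which it can be lifted, about 130 g; origin at the centre of its underside, z up; loose on the worktop; two to four of these are there
- mid2: closed spice tin, plain metal, standing: part-filled (heavy at the foot), body 60 (its x) x 38 (its y) x 72 mm high, on top a dark round cap 26 mm across and 16 mm high by which it can be lifted, about 130 g; origin at the centre of its underside, z up; loose on the worktop; two to four of these are there
- mid3: closed spice tin, plain metal, standing: part-filled (heavy at the foot), body 60 (its x) x 38 (its y) x 72 mm high, on top a dark round cap 26 mm across and 16 mm high by which it can be lifted, about 130 g; origin at the centre of its underside, z up; loose on the worktop; two to four of these are there
- mid4: closed spice tin, plain metal, standing: part-filled (heavy at the foot), body 60 (its x) x 38 (its y) x 72 mm high, on top a dark round cap 26 mm across and 16 mm high by which it can be lifted, about 130 g; origin at the centre of its underside, z up; loose on the worktop; two to four of these are there
- pin: steel ball-lock pin, black T-handle, 120 g. Origin on its axis at the shoulder's underside, z up towards the button, x along the T-bar. Shoulder 26 mm across, z 0 to 8 mm; T-bar 54 x 16 mm, z 12 to 28 mm. Shank 12 mm across, end at z -33.5 mm, its last 5 mm taper to 6 mm. Four balls, z -22.5 to -16.5 mm, stick out to 9.6 mm from the axis and stop the pin at a hole while the button is out
- pin_button (a joint): travel of the pin's spring button (m): 0 out (balls out), 0.008 fully in; the balls clear the holes from 0.006 on. 2 N to start it, 6 N fully in; pushing on down by the button takes the pin through, and its taper draws the stop up to 2 mm into line with the rail hole
- pin_button_top (a point): centre of the button's top face, 40 mm above the shoulder's underside when out; the button is 16 mm across and stands 12 mm above the T-bar; this point moves with it. At first the pin stands upright in a wide bore in a fixed teak block 50 x 50 x 40 mm high, its shoulder on the block's top
- vati: bystander: steel bowl, 90 mm across, 38 mm high
- glass_jar: bystander: glass jar, 66 mm across, 100 mm high
- scraper: bystander: yellow scraper lying flat, 200 mm long
- tiffin: bystander: round plastic tiffin, 116 mm across, 74 mm high
- ceramic_pot: bystander: white ceramic pot, 110 mm across, 80 mm high
- tumbler: bystander: steel tumbler, 68 mm across, 90 mm high
Things that resemble listed ones, but are neither listed nor needed, are in the scene too. Leave any pink or purple look-alike of the mid4 alone.

How it is judged:
On the way, in this order (a step that is already met when the one before it is completed fails the run):
1. every middle-height tin that was out on the worktop stands upright on the rack's board (x of mid1 in the frame of rack between -0.012 and 0.012 m and y of mid1 in the frame of rack between -0.165 and 0.215 m and z of mid1 in the frame of rack between 0.016 and 0.025 m and angle between each of mid1, mid2, mid3, mid4's own z axis and vertical below 0.08 rad and x of mid2 in the frame of rack between -0.012 and 0.012 m and y of mid2 in the frame of rack between -0.165 and 0.215 m and z of mid2 in the frame of rack between 0.016 and 0.025 m and x of mid3 in the frame of rack between -0.012 and 0.012 m and y of mid3 in the frame of rack between -0.165 and 0.215 m and z of mid3 in the frame of rack between 0.016 and 0.025 m and x of mid4 in the frame of rack between -0.012 and 0.012 m and y of mid4 in the frame of rack between -0.165 and 0.215 m and z of mid4 in the frame of rack between 0.016 and 0.025 m), for 0.2 s.
2. the pin stands in the stop's hole and its button is pressed in (horizontal distance between pin and stop_hole below 0.005 m and z of pin in the frame of stop_hole below 0.027 m and angle between pin's own z axis and vertical below 0.2 rad and value of joint pin_button above 0.004 m), for 0.03 s.
At the end, for the whole second after the job is handed in: All tins upright at rest on the rack's board: tall by the end panel, then middle, short by the stop; the stop is pinned in the hole that leaves 8 mm of play; pin upright (5 deg), shoulder within 3 mm of the stop, button out within 1.5 mm (all of step 1 and x of tall1 in the frame of rack between -0.012 and 0.012 m and y of tall1 in the frame of rack between -0.165 and 0.215 m and z of tall1 in the frame of rack between 0.016 and 0.025 m and angle between each of tall1, tall2, short1, short2's own z axis and vertical below 0.08 rad and linear speed of each of tall1, tall2, short1, short2, mid1, mid2, mid3, mid4, pin below 0.02 m/s and x of tall2 in the frame of rack between -0.012 and 0.012 m and y of tall2 in the frame of rack between -0.165 and 0.215 m and z of tall2 in the frame of rack between 0.016 and 0.025 m and x of short1 in the frame of rack between -0.012 and 0.012 m and y of short1 in the frame of rack between -0.165 and 0.215 m and z of short1 in the frame of rack between 0.016 and 0.025 m and x of short2 in the frame of rack between -0.012 and 0.012 m and y of short2 in the frame of rack between -0.165 and 0.215 m and z of short2 in the frame of rack between 0.016 and 0.025 m and y of each of tall1, tall2 in the frame of rack above 0.142 m and y of each of mid1, mid2, mid3, mid4 in the frame of rack below 0.128 m and y of each of mid1, mid2, mid3, mid4 in the frame of stop_face above 0.085 m and y of each of short1, short2 in the frame of stop_face below 0.075 m and value of joint end_stop above 0.057 m and (height (world z) of mid1 above -1 m or value of joint end_stop above 0.095 m) and (height (world z) of mid2 above -1 m or value of joint end_stop above 0.095 m) and (height (world z) of mid3 above -1 m or value of joint end_stop above 0.095 m) and (height (world z) of mid4 above -1 m or value of joint end_stop above 0.095 m) and (height (world z) of any of mid1, mid2 above -1 m or value of joint end_stop above 0.133 m) and (height (world z) of any of mid1, mid3 above -1 m or value of joint end_stop above 0.133 m) and (height (world z) of any of mid1, mid4 above -1 m or value of joint end_stop above 0.133 m) and (height (world z) of any of mid2, mid3 above -1 m or value of joint end_stop above 0.133 m) and (height (world z) of any of mid2, mid4 above -1 m or value of joint end_stop above 0.133 m) and (height (world z) of any of mid3, mid4 above -1 m or value of joint end_stop above 0.133 m) and horizontal distance between pin and stop_hole below 0.003 m and z of pin in the frame of stop_hole below 0.003 m and angle between pin's own z axis and vertical below 0.09 rad and value of joint pin_button below 0.0015 m); the robot touches nothing.
It fails at once if a tall or short tin is toppled (angle between any of tall1, tall2, short1, short2's own z axis and vertical above 0.6 rad).
It fails at once if a bystander is shoved (over 5 cm) or knocked over (distance of any of vati, glass_jar, scraper, tiffin, ceramic_pot, tumbler from where it was at the start of the episode above 0.05 m or angle between any of vati, glass_jar, scraper, tiffin, ceramic_pot, tumbler's own z axis and vertical above 0.6 rad).
Of mid1, mid2, mid3, mid4 only 2 to 4 are there at a start; the rules pass over those that are not, and their reading is None.
At some moment in a run one of mid1, mid2, mid3, mid4 may be knocked a few centimetres aside while the robot is not near it.
It also fails if it takes over 210 s, if anything falls off the work surface, if the arm or the gripper's body presses on something with over 40 N, if the wrist force passes 120 N, or if a joint passes its speed limit or range.

ROBOT

A 6-joint arm with a two-finger parallel gripper is mounted at the origin on the work surface. World frame = base frame: x ahead of the robot, y to its left, z up, the work surface at z = 0. Lengths are in m, angles in rad, forces in N, time in s.
With the tool pointing down it reaches from about 0.35 to 0.85 m from the base axis. Payload 8.1 kg.
Tool frame: the origin (TCP) lies between the finger pads; the fingertips stand tips_ahead ahead of it and the grasp point (between the pads) lies 8 mm behind it (tips_ahead is the distance from the TCP to the fingertips, in m); z points along the fingers, x is the direction in which the jaws open and shut, and the axes are right-handed (so a half turn about z gives the same grasp; the last joint's range is limited). The gripper opens to 93 mm and grips with 3 to 60 N. Pads are 15 mm wide; open, the fingers measure 128 mm over their backs; the gripper's body (75 mm by 188 mm) begins 65 mm behind the grasp point.
Start: joints at [-1.353, 0.13, 1.488, -0, 1.523, -0.085], TCP at [0.179, -0.573, 0.23] pointing down, gripper open.
Joint ranges: [-2.96, 2.96], [-0.89, 2.26], [0.02, 2.5], [-1.34, 4.48], [0, 2.73], [-2.66, 2.66]. Speed limits (rad/s): [2.39, 2.39, 2.79, 3.14, 3.14, 3.14].

INTERFACE

Orientations are given as a rotation vector (axis times angle).
In Python, from plant import * gives the robot as it stands.
- The arm moves only by the tool play_rows, never from a script. Its argument "increments" is a list that holds one entry, the list of rows, each a list of 4 numbers: the shift along the tool's x, y, z in cm, then the turn about the tool's z in rad. A call has 1 to 5 rows; each row is the pose to reach, as a shift and turn from the pose measured when the call began, along the tool's axes at that moment; what a row does not reach only later rows make up. A row lasts 1/10 s, in which the tool goes at most 50 mm and 8.59 degrees, less where a joint would pass 70% of its speed; a pose out of reach is approached as far as the arm can. A call with a gripper value outside its range is refused whole. "jaw" is the finger opening in cm, from 0 to 9.3, set as the call begins (left out, the last holds). The fingers move at their own pace and stop on an object; "squeeze" is the grip in N (left out, the last holds). Time passes only in rows, so rows that repeat a pose let the fingers close. It gives the time, the measured TCP pose, the force and the opening at its end, in the units of the state.
- read_state(): the state, without advancing time (a new reading comes with each control period).
- read_camera(name): name is "side" or "top"; returns (picture, depth): 480x640x3 uint8, blue, green, red; 480x640 float32, m along the optical axis (not along the pixel's ray), 0 where there is no reading.
- camera_params(name): a dict with "K" (3x3 intrinsics, pixels), "eye" and "orientation" of the camera in the world. Camera axes: x right, y up, looking along -z (the intrinsics and any distortion apply to the point x, -y, -z); pixel columns grow to the right and rows downward; lengths in m; the calibration is good to about 2 mm. A picture is of the moment at which its call begins. camera_params takes no time and is no camera call.
- close_job(): hands the job in, once; it reports no verdict.
The state is a dict: "t": time; "q": joint angles; "dq": joint speeds; "joint_torque": joint torques, N m; "tool_pos": TCP position; "orientation": TCP orientation; "force": force on the tool from outside, world axes, zero at the start; "wrist_torque": the same for the moment, N m; "opening": finger opening in m.
Only numpy, scipy, OpenCV 4.12 (cv2) and the standard library are available. Lean on these libraries where they do the work, as an engineer would, in place of code of your own. Each camera call takes 0.05 s, during which the arm holds its last target.

## Working session

There is one attempt and no reset: what is moved stays moved. The work goes in short steps, Python scripts to look and compute and a tool call to move; the robot and the scene stay as the last step left them, time stands still between calls to the robot, and variables do not carry over. Pictures are saved under pics/ and viewed, and the job is handed in when it is done.

Besides the shell and the picture viewer there is one more tool, called after ">>>" by a JSON object that holds its "name" and its "arguments", one argument or row to a line. play_rows: Moves the arm, as the interface text tells. Its arguments: {"type":"object","properties":{"increments":{"type":"array"},"jaw":{"type":"number"},"squeeze":{"type":"number"}},"required":["increments"]}

```bash
ls; mkdir -p pics
python3 - <<'E'
from plant import *
import cv2
s=read_state(); print({k:s[k] for k in s})
for n in ("side","top"):
    p,d=read_camera(n); cv2.imwrite(f"pics/{n}0.png",p); 
    c=camera_params(n); print(n,c)
E
```

```text
pics
{'t': 0.0, 'q': array([-1.35342181e+00,  1.31160118e-01,  1.48925960e+00,  4.10010908e-06,
        1.52301983e+00, -8.54151932e-02]), 'dq': array([-0.00019865,  0.00082154, -0.00021247,  0.00162234,  0.00201927,
        0.00010922]), 'joint_torque': array([-2.40945665e-04, -5.59843183e+01, -4.91760492e+01,  7.66004319e-02,
        3.53536033e-02, -1.43068119e-04]), 'tool_pos': array([ 0.17880543, -0.57216121,  0.22859888]), 'orientation': array([-2.53007966e+00,  1.86027741e+00,  2.17708351e-03]), 'force': array([-0.23805778, -0.61527366, -0.18906425]), 'wrist_torque': array([-0.0342558 ,  0.01351854,  0.01259939]), 'opening': 0.09275460349402241}
side {'K': array([[451.76900745,   0.        , 319.72535908],
       [  0.        , 451.76900745, 241.76234291],
       [  0.        ,   0.        ,   1.        ]]), 'eye': array([0.28260939, 0.97624055, 0.80269878]), 'orientation': array([ 0.18132132, -1.33750582, -2.58870634])}
top {'K': array([[529.76266392,   0.        , 316.30810524],
       [  0.        , 529.76266392, 241.47835459],
       [  0.        ,   0.        ,   1.        ]]), 'eye': array([0.32287141, 0.01937516, 1.3802242 ]), 'orientation': array([ 0.14798043, -0.15615008, -1.59493153])}
```

View pics/side0.png

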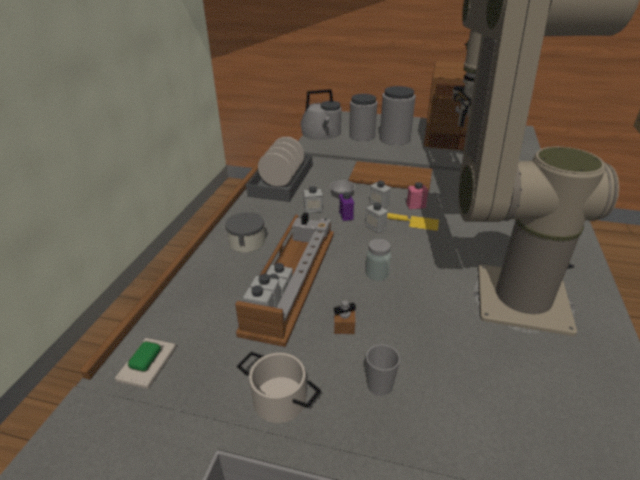

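View pics/top0.png

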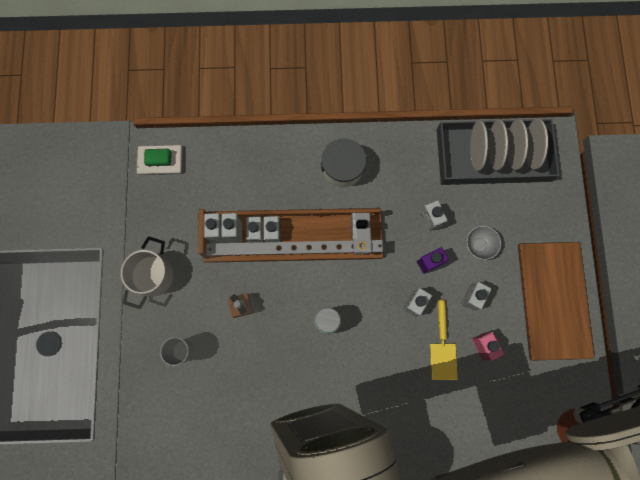

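```bash
cat > h.py <<'E'
from plant import *
import cv2, numpy as np
from scipy.spatial.transform import Rotation as R
def cam(n):
    c=camera_params(n); return c['K'],np.array(c['eye']),R.from_rotvec(c['orientation']).as_matrix()
def rays(n,uv):
    K,e,M=cam(n); uv=np.atleast_2d(uv).astype(float)
    d=np.c_[(uv[:,0]-K[0,2])/K[0,0],-(uv[:,1]-K[1,2])/K[1,1],-np.ones(len(uv))]
    return e,d@M.T
def onplane(n,uv,z):
    e,d=rays(n,uv); return e+d*((z-e[2])/d[:,2])[:,None]
def cloud(n,d):
    v,u=np.mgrid[0:480,0:640]
    e,r=rays(n,np.c_[u.ravel(),v.ravel()]); return (e+r*d.ravel()[:,None]).reshape(480,640,3)
def proj(n,P):
    K,e,M=cam(n); q=(np.atleast_2d(P)-e)@M
    return np.c_[K[0,2]+K[0,0]*q[:,0]/-q[:,2],K[1,2]-K[1,1]*q[:,1]/-q[:,2]]
def grab(n,tag):
    p,d=read_camera(n); cv2.imwrite(f"pics/{n}_{tag}.png",p); np.save(f"pics/{n}_{tag}.npy",d); return p,d
def crop(p,x0,y0,x1,y1,name,s=4):
    cv2.imwrite(name,cv2.resize(p[y0:y1,x0:x1],None,fx=s,fy=s,interpolation=cv2.INTER_CUBIC))
E
python3 - <<'E'
from h import *
p,d=grab('top','a'); P=cloud('top',d)
q,e=grab('side','a'); Q=cloud('side',e)
crop(p,380,180,540,380,'pics/c1.png',3)
crop(p,190,200,390,340,'pics/c2.png',4)
crop(q,290,160,470,260,'pics/c3.png',4)
for u,v in [(436,210),(420,298),(480,291),(432,260),(488,343),(212,224),(229,224),(254,227),(271,227)]:
    b=P[v-12:v+12,u-12:u+12]; print(u,v,np.round(np.percentile(b[...,2],[5,50,90,98]),3))
E
```

```text
436 210 [-0.001  0.07   0.088  0.093]
420 298 [-0.002  0.071  0.089  0.094]
480 291 [-0.001  0.07   0.088  0.093]
432 260 [-0.001  0.071  0.088  0.092]
488 343 [-0.     0.07   0.089  0.092]
212 224 [0.086 0.115 0.131 0.136]
229 224 [0.064 0.115 0.131 0.136]
254 227 [0.019 0.071 0.088 0.093]
271 227 [0.019 0.072 0.088 0.093]
```

View pics/c1.png

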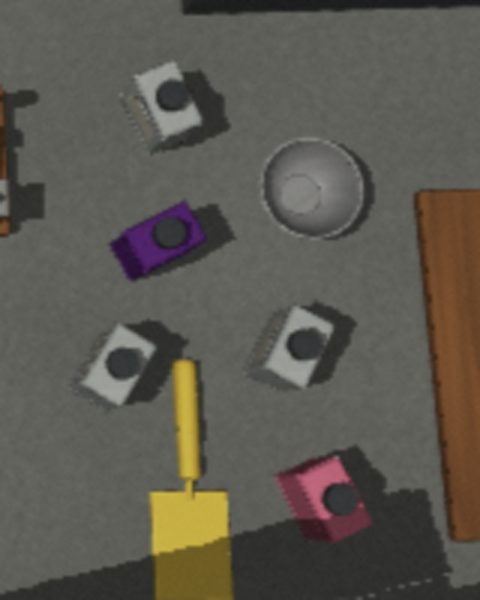

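View pics/c2.png

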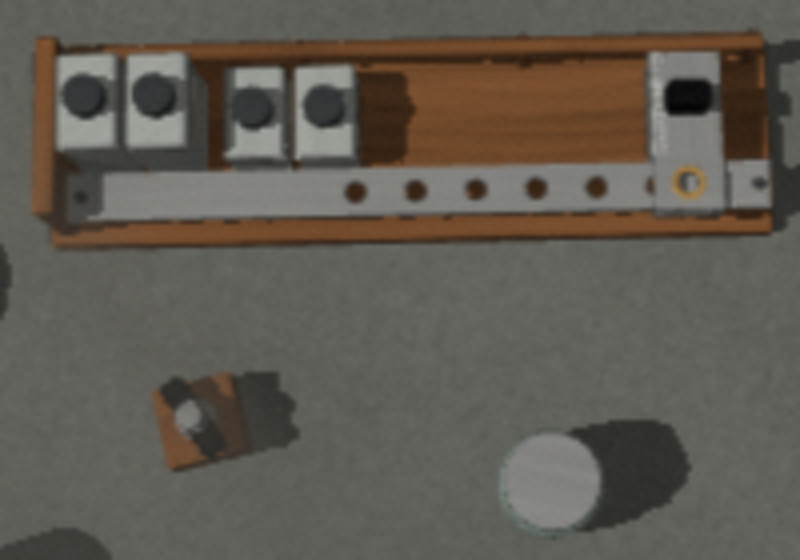

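View pics/c3.png

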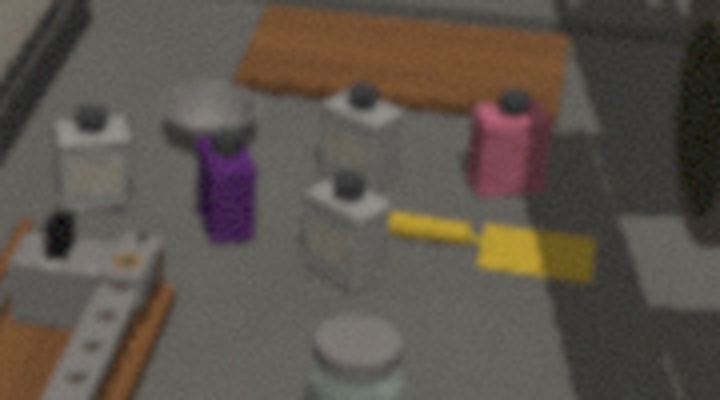

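```bash
python3 -c "
import plant; print([x for x in dir(plant) if not x.startswith('_')])"
cat >> h.py <<'E'
def tins(P,uvs,ztop,zc=None):
    """top-view: tin top rect and cap centre. returns centre xy (rect), yaw of long axis, cap xy"""
    out=[]
    for u,v in uvs:
        u,v=int(u),int(v); w=24
        sl=(slice(max(v-w,0),v+w),slice(max(u-w,0),u+w)); Z=P[sl][...,2]
        m=((Z>ztop-0.03)&(Z<ztop+0.03)).astype(np.uint8)
        vv,uu=np.mgrid[sl[0],sl[1]]
        mt=(abs(Z-ztop)<0.006)
        n,l,st,c=cv2.connectedComponentsWithStats(cv2.morphologyEx(mt.astype(np.uint8),cv2.MORPH_CLOSE,np.ones((3,3))))
        k=1+np.argmax(st[1:,4]); mt=(l==k)
        X=onplane('top',np.c_[uu[mt],vv[mt]],ztop)[:,:2]
        r=cv2.minAreaRect((X*1000).astype(np.float32))
        b=cv2.boxPoints(r); e1=b[1]-b[0];e2=b[2]-b[1]
        L=e1 if np.linalg.norm(e1)>np.linalg.norm(e2) else e2
        yaw=np.arctan2(L[1],L[0]); yaw=(yaw+np.pi/2)%np.pi-np.pi/2
        mc=(abs(Z-ztop-0.016)<0.005)
        C=onplane('top',np.c_[uu[mc],vv[mc]],ztop+0.016)[:,:2]
        cc,rad=cv2.minEnclosingCircle((C*1000).astype(np.float32)) if len(C)>5 else ((0,0),0)
        out.append((np.round(r[0],1),np.round(r[1],1),round(yaw,3),np.round(cc,1),np.round(np.median(C,0)*1000,1),round(rad,1)))
    return out
E
python3 - <<'E'
from h import *
p=cv2.imread('pics/top_a.png'); d=np.load('pics/top_a.npy'); P=cloud('top',d)
for t in tins(P,[(436,210),(420,298),(480,291)],.072): print('mid',t)
for t in tins(P,[(212,224),(229,224)],.115): print('tall',t)
for t in tins(P,[(254,227),(271,227)],.072): print('short',t)
# holes
H=[]
g=cv2.cvtColor(p,cv2.COLOR_BGR2GRAY).astype(float)
for u,v in [(279,247.7),(294,247.5),(309,247.2),(324,247),(339,246.8)]:
    u0,v0=int(u)-5,int(v)-5; b=g[v0:v0+11,u0:u0+11]; 
    hs=cv2.cvtColor(p[v0:v0+11,u0:u0+11],cv2.COLOR_BGR2HSV)
    w=np.clip(110-b,0,None); w=np.where(b<np.percentile(b,50)*0.75,np.percentile(b,60)-b,0)
    yy,xx=np.mgrid[v0:v0+11,u0:u0+11]; m=(w*xx).sum()/w.sum(),(w*yy).sum()/w.sum(); H.append(m)
H=np.array(H); print(H.round(1)); X=onplane('top',H,.066)[:,:2]*1000; print(X.round(1), np.diff(X,axis=0).round(1))
# fit rack
yr=np.array([33,-5,-43,-81,-119.]); src=np.c_[np.full(5,-51.5),yr]
sc=src-src.mean(0); xc=X-X.mean(0); A=sc.T@xc; th=np.arctan2(A[0,1]-A[1,0],A[0,0]+A[1,1])
Rm=np.array([[np.cos(th),-np.sin(th)],[np.sin(th),np.cos(th)]]); t=X.mean(0)-Rm@src.mean(0)
print('rack',t.round(1),th, (X-(src@Rm.T+t)).round(1))
E
```

```text
['IKError', 'camera_params', 'close_job', 'read_camera', 'read_state', 'tips_ahead']
mid (array([ 643.3, -296.6]), array([60.3, 39.4]), np.float32(0.384), array([ 643.9, -297. ]), array([ 644. , -297.3]), 13.8)
mid (array([ 421.2, -240.5]), array([38.5, 60.5]), np.float32(-0.593), array([ 420.3, -236.5]), array([ 422.3, -240.2]), 17.3)
mid (array([ 432.2, -389. ]), array([38.9, 60.8]), np.float32(-0.537), array([ 432.3, -389.2]), array([ 432.8, -390.5]), 13.3)
tall (array([623.3, 250.4]), array([89.2, 70.3]), np.float32(1.541), array([617.9, 243.1]), array([618.5, 233.4]), 34.2)
tall (array([617.9, 241.3]), array([79.9, 60.2]), np.float32(1.542), array([617.9, 243.1]), array([618.5, 233.4]), 34.2)
short (array([612.3, 166.9]), array([119.5, 104. ]), np.float32(1.555), array([605.2, 167. ]), array([617.7, 160.8]), 58.9)
short (array([611.4, 123.9]), array([119.6, 104.1]), np.float32(1.549), array([618.1, 144.5]), array([618.1, 133.4]), 34.0)
[[278.4 247.6]
 [293.5 247.2]
 [308.6 246.9]
 [323.7 246.6]
 [338.6 246.3]]
[[566.5 104.6]
 [566.4  66.8]
 [566.   28.5]
 [565.6  -9.5]
 [565.3 -47.3]] [[ -0.1 -37.9]
 [ -0.4 -38.2]
 [ -0.4 -38.1]
 [ -0.3 -37.8]]
rack [617.8  71.2] -0.008267143034967459 [[-0.1  0. ]
 [ 0.1  0.1]
 [ 0.  -0.1]
 [-0.  -0.2]
 [-0.   0.1]]
```

Run:
```python
from h import *
print(tips_ahead if not callable(tips_ahead) else tips_ahead())
p=cv2.imread('pics/top_a.png'); d=np.load('pics/top_a.npy'); P=cloud('top',d)
g=cv2.cvtColor(p,cv2.COLOR_BGR2GRAY).astype(float)
t=np.array([617.8,71.2]);th=-.00827
Rm=np.array([[np.cos(th),-np.sin(th)],[np.sin(th),np.cos(th)]])
for n,u,v,z in [('tall1',211,224,.131),('tall2',229,224,.131),('short1',253,227,.088),('short2',271,226,.088)]:
    b=g[v-9:v+10,u-9:u+10]; m=(b<85).astype(np.uint8)
    k,l,st,c=cv2.connectedComponentsWithStats(m); i=l[9,9]
    X=onplane('top',[c[i][0]+u-9,c[i][1]+v-9],z)[0,:2]*1000
    print(n,st[i],X.round(1),'rack',((X-t)@Rm).round(1))
# brass ring
hs=cv2.cvtColor(p,cv2.COLOR_BGR2HSV); 
m=((hs[...,0]>10)&(hs[...,0]<30)&(hs[...,1]>90)); yy,xx=np.nonzero(m[235:256,350:375]); 
X=onplane('top',[350+(xx.min()+xx.max())/2,235+(yy.min()+yy.max())/2],.075)[0,:2]*1000; print('ring',len(xx),X.round(1),((X-t)@Rm).round(1))
crop(p,218,280,262,324,'pics/c4.png',12)
b=P[285:322,222:256]; print('pin z pct',np.percentile(b[...,2],[50,80,90,95,98,99.5]).round(3))
mt=b[...,2]>.075; yy,xx=np.nonzero(mt); print(np.c_[xx+222,yy+285].tolist())
q=cv2.imread('pics/side_a.png'); crop(q,315,290,375,345,'pics/c5.png',12)
```

```text
0.011
tall1 [  3   0  16  19 153] [617.6 255.8] rack [ -1.7 184.6]
tall2 [  3   0  16  19 154] [616.8 213. ] rack [ -2.2 141.8]
short1 [  0   0  19  19 231] [617.4 167.5] rack [-1.2 96.3]
short2 [  4   0  15  19 150] [617.3 113.3] rack [-0.8 42.1]
ring 123 [ 565.3 -105.5] [ -51.  -177.1]
pin z pct [0.004 0.042 0.066 0.071 0.08  1.011]
[[235, 291], [241, 291], [232, 297], [242, 297], [251, 297], [235, 301], [236, 301], [237, 301], [238, 301], [239, 301], [235, 302], [236, 302], [237, 302], [238, 302], [239, 302], [240, 302], [234, 303], [235, 303], [236, 303], [237, 303], [238, 303], [239, 303], [240, 303], [234, 304], [235, 304], [236, 304], [237, 304], [238, 304], [239, 304], [240, 304], [235, 305], [236, 305], [237, 305], [238, 305], [239, 305], [240, 305], [236, 306], [237, 306], [238, 306], [239, 306], [239, 308], [247, 314], [246, 319]]
```

View pics/c4.png

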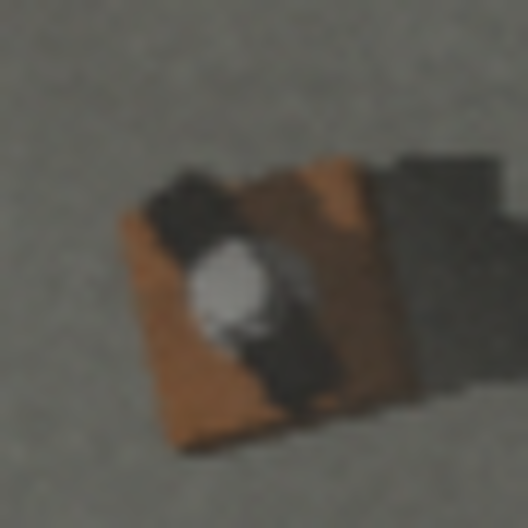

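View pics/c5.png

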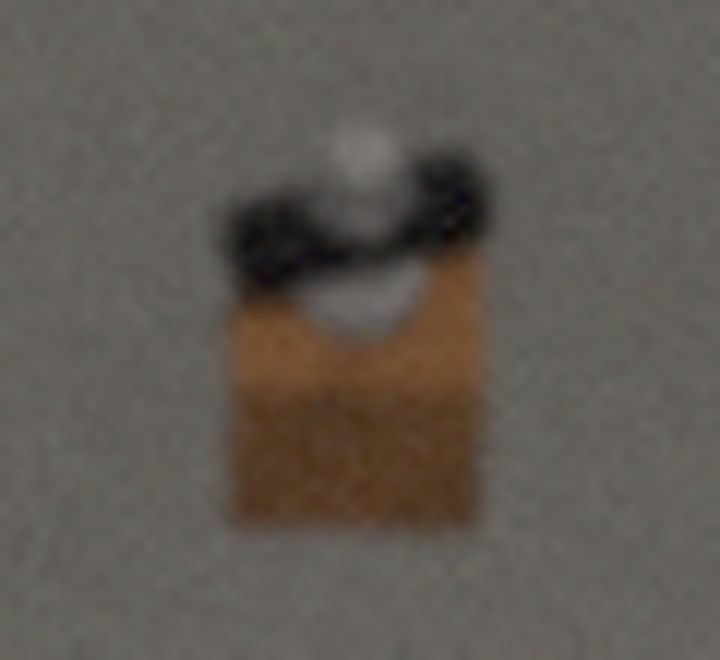

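```bash
cat >> h.py <<'E'
RT=np.array([617.8,71.2]);TH=-.00827
RM=np.array([[np.cos(TH),-np.sin(TH)],[np.sin(TH),np.cos(TH)]])
def torack(X): return (np.atleast_2d(X)[:,:2]-RT)@RM
def toworld(Y): return np.atleast_2d(Y)@RM.T+RT
def plan(x,y,z,yaw=None):
    """mm targets of TCP; yaw=direction of tool x (mod pi). prints increments (cm, rad)"""
    s=read_state(); M=R.from_rotvec(s['orientation']).as_matrix()
    d=M.T@(np.array([x,y,z])/1000-s['tool_pos'])*100
    cur=np.arctan2(M[1,0],M[0,0]); turn=0
    if yaw is not None:
        turn=(yaw-cur+np.pi/2)%np.pi-np.pi/2; turn=-turn   # tool z points down
    print('t',round(s['t'],2),'tcp',(s['tool_pos']*1000).round(1),'yaw',round(cur,3),'tilt',M[:,2].round(3),'q6',s['q'][5].round(2),'F',s['force'].round(1),'open',round(s['opening']*1000,1))
    print('inc',d.round(2),'turn',round(turn,3), 'alt',round(turn-np.sign(turn)*np.pi,3))
E
python3 - <<'E'
from h import *
for n,u,v,z in [('tall1',85,96,.131),('tall2',154,94,.131),('short1',253,107,.088),('short2',323,106,.088)]:
    X=onplane('top',[190+(u+.5)/4-.5,200+(v+.5)/4-.5],z)[0,:2]*1000
    print(n,X.round(1),torack(X).round(1))
# pin: button top centre crop(230,283)/12 + (218,280), z=.08
X=onplane('top',[218+(231+.5)/12-.5,280+(283+.5)/12-.5],.080)[0]*1000; print('pin top-view',X)
Y=onplane('side',[315+(366+.5)/12-.5,290+(155+.5)/12-.5],.080)[0]*1000; print('pin side',Y)
A=onplane('top',[218+186/12,280+190/12],.068)[0]*1000;B=onplane('top',[218+310/12,280+398/12],.068)[0]*1000
print('bar ends',A,B,np.arctan2(*(B-A)[[1,0]]))
# knob
K=onplane('top',[190+688/4,200+96/4],.104)[0]*1000; print('knob',K,torack(K))
plan(617,170,130,0)
E
```

```text
tall1 [618.2 262.7] [[ -1.2 191.5]]
tall2 [618.2 221. ] [[ -0.8 149.8]]
short1 [618.2 166.1] [[-0.4 94.9]]
short2 [617.6 122.4] [[-0.6 51.2]]
pin top-view [428.93046371 207.65423129  80.        ]
pin side [426.33589512 211.83157408  80.        ]
bar ends [448.12494438 217.50845699  68.        ] [404.79629305 192.12190675  68.        ] -2.611600277168693
knob [ 612.6827953  -105.17365757  104.        ] [[  -3.65843619 -176.40994505]]
t 0.2 tcp [ 178.9 -572.4  229. ] yaw -1.268 tilt [-0.     0.001 -1.   ] q6 -0.09 F [-0.1  0.1 -0.4] open 93.0
inc [-57.78 -63.96   9.97] turn -1.268 alt 1.874
```

```bash
python3 -c "
from h import *
plan(617.6,122.4,200,TH)"
```

```text
t 0.2 tcp [ 178.9 -572.4  229. ] yaw -1.268 tilt [-0.     0.001 -1.   ] q6 -0.09 F [-0.1  0.1 -0.4] open 93.0
inc [-53.23 -62.6    2.96] turn -1.26 alt 1.882
```

>>> {"name": "play_rows", "arguments": {
  "increments": [
    [[-53.2,-62.6,1.0,-1.26],[-53.2,-62.6,1.0,-1.26],[-53.2,-62.6,1.0,-1.26],[-53.2,-62.6,1.0,-1.26],[-53.2,-62.6,1.0,-1.26]]
  ]
}}

```text
t: 0.7
tool_pos: [0.313, -0.3595, 0.2264]
orientation: [-3.038, 0.796, 0.0]
force: [1.8, -0.9, 0.8]
opening: 0.0928
```

```bash
python3 -c "
from h import *
plan(617.6,122.4,200,TH)"
```

```text
t 0.7 tcp [ 313.  -359.5  226.4] yaw -0.512 tilt [ 0.     0.001 -1.   ] q6 -0.45 F [ 1.8 -0.9  0.8] open 92.8
inc [  2.92 -56.94   2.68] turn -0.504 alt 2.638
```

>>> {"name": "play_rows", "arguments": {
  "increments": [
    [[2.9,-56.9,1.0,-0.504],[2.9,-56.9,1.0,-0.504],[2.9,-56.9,1.0,-0.504],[2.9,-56.9,1.0,-0.504],[2.9,-56.9,1.0,-0.504]]
  ]
}}

```text
t: 1.2
tool_pos: [0.4464, -0.1479, 0.2224]
orientation: [-3.141, 0.01, -0.001]
force: [0.6, -0.5, 0.1]
opening: 0.0927
```

```bash
python3 -c "
from h import *
plan(617.6,122.4,200,TH)"
```

```text
t 1.2 tcp [ 446.4 -147.9  222.4] yaw -0.006 tilt [ 0.001  0.    -1.   ] q6 -0.42 F [ 0.6 -0.5  0.1] open 92.7
inc [ 16.96 -27.14   2.27] turn 0.002 alt -3.139
```

>>> {"name": "play_rows", "arguments": {
  "increments": [
    [[17.0,-27.1,2.3,0.0],[17.0,-27.1,2.3,0.0],[17.0,-27.1,2.3,0.0],[17.0,-27.1,2.3,0.0],[17.0,-27.1,2.3,0.0]]
  ]
}}

```text
t: 1.7
tool_pos: [0.5799, 0.0629, 0.2045]
orientation: [-3.141, 0.009, -0.001]
force: [1.7, -1.6, -0.0]
opening: 0.0931
```

```bash
python3 -c "
from h import *
plan(617.6,122.4,85,TH)"
```

```text
t 1.7 tcp [579.9  62.9 204.5] yaw -0.006 tilt [ 0.001  0.    -1.   ] q6 0.03 F [ 1.7 -1.6 -0. ] open 93.1
inc [ 3.72 -5.97 11.96] turn 0.002 alt -3.139
```

>>> {"name": "play_rows", "arguments": {
  "increments": [
    [[3.7,-6.0,2.0,0.0],[3.7,-6.0,4.0,0.0],[3.7,-6.0,6.0,0.0],[3.7,-6.0,6.0,0.0]]
  ],
  "jaw": 5.0,
  "squeeze": 15
}}

```text
t: 2.1
tool_pos: [0.6147, 0.1233, 0.14]
orientation: [3.141, -0.007, -0.01]
force: [-0.8, -0.3, -0.8]
opening: 0.0658
```

```bash
python3 -c "
from h import *
plan(617.6,122.4,85,TH)
p,d=grab('top','b'); q,e=grab('side','b'); crop(q,200,170,360,340,'pics/c6.png',4)"
```

```text
t 2.1 tcp [614.7 123.3 140. ] yaw -0.004 tilt [-0.007 -0.001 -1.   ] q6 0.12 F [-0.8 -0.3 -0.8] open 65.8
inc [0.32 0.08 5.49] turn 0.004 alt -3.138
```

View pics/top_b.png

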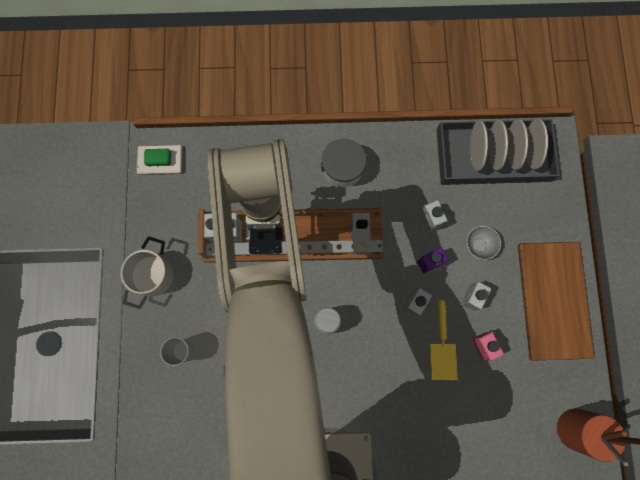

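View pics/side_b.png

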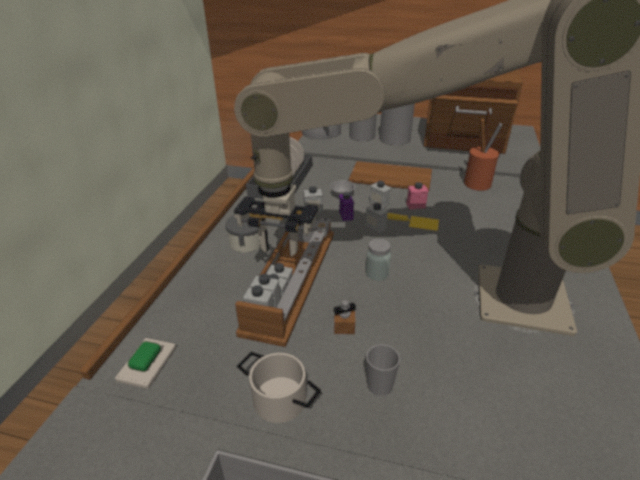

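Three plain tins at top pixels (436,214), (420,300), (480,295); purple and pink are look-alikes; no fourth appears where the arm had hidden the table. Down onto short2's cap.

>>> {"name": "play_rows", "arguments": {
  "increments": [
    [[0.3,0.1,2.0,0.0],[0.3,0.1,4.0,0.0],[0.3,0.1,5.5,0.0],[0.3,0.1,5.5,0.0]]
  ]
}}

```text
t: 2.6
tool_pos: [0.6186, 0.1206, 0.088]
orientation: [3.141, -0.011, -0.005]
force: [-0.1, -0.3, 0.5]
opening: 0.0498
```

```bash
python3 -c "
from h import *
plan(617.6,122.4,85,TH)
q,e=grab('side','c'); crop(q,200,170,360,340,'pics/c6.png',4)"
```

```text
t 2.6 tcp [618.6 120.6  88. ] yaw -0.007 tilt [-0.003 -0.    -1.   ] q6 0.12 F [-0.1 -0.3  0.5] open 49.8
inc [-0.1  -0.18  0.3 ] turn 0.001 alt -3.14
```

View pics/c6.png

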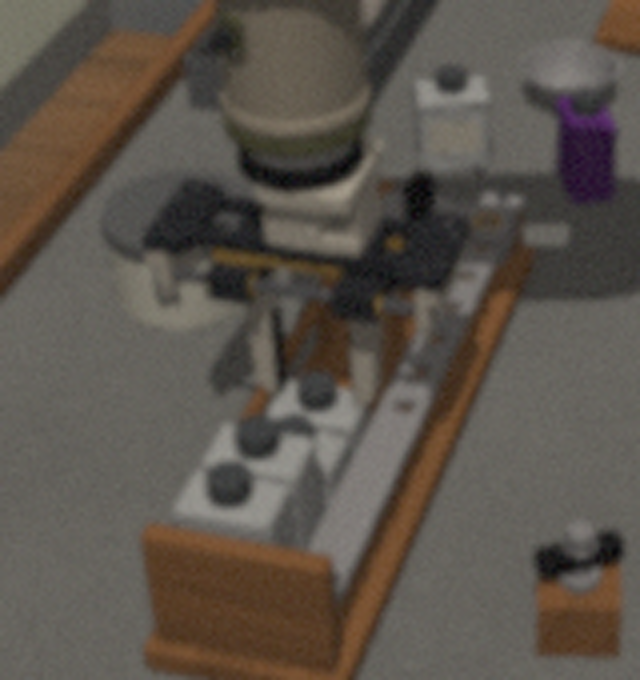

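```bash
python3 -c "
from h import *
for P in [(.6436,.1206,.077),(.5936,.1206,.077),(.618,.122,.088),(.618,.166,.088),(.618,.221,.131)]:
    u=proj('side',P)[0]; print(P,u,(u-[200,170])*4)"
```

```text
(0.6436, 0.1206, 0.077) [270.13600561 265.78517554] [280.54402242 383.14070216]
(0.5936, 0.1206, 0.077) [288.54264635 268.71340381] [354.1705854  394.85361524]
(0.618, 0.122, 0.088) [279.08834185 264.24360968] [316.3533674  376.97443873]
(0.618, 0.166, 0.088) [273.37638611 274.87091962] [293.50554444 419.48367846]
(0.618, 0.221, 0.131) [264.30217884 275.19207508] [257.20871537 420.76830031]
```

>>> {"name": "play_rows", "arguments": {
  "increments": [
    [[-0.1,-0.2,0.3,0.0],[-0.1,-0.2,0.3,0.0],[-0.1,-0.2,0.3,0.0]]
  ]
}}

```text
t: 2.95
tool_pos: [0.6189, 0.123, 0.0873]
orientation: [-3.142, 0.01, 0.0]
force: [-0.4, -0.0, -0.8]
opening: 0.05
```

>>> {"name": "play_rows", "arguments": {
  "increments": [
    [[0,0,0,0],[0,0,0,0],[0,0,0,0],[0,0,0,0],[0,0,0,0]]
  ],
  "jaw": 1.5,
  "squeeze": 15
}}

```text
t: 3.45
tool_pos: [0.619, 0.123, 0.0874]
orientation: [-3.141, 0.01, 0.0]
force: [0.8, 0.9, 0.3]
opening: 0.0257
```

```bash
python3 -c "
from h import *
w=toworld([0,-125])[0];print(w)
plan(w[0],w[1],89,TH)"
```

```text
[616.76626178 -53.79572547]
t 3.45 tcp [619.  123.   87.4] yaw -0.006 tilt [-0.  0. -1.] q6 0.12 F [0.8 0.9 0.3] open 25.7
inc [-0.11 17.68 -0.16] turn 0.002 alt -3.14
```

>>> {"name": "play_rows", "arguments": {
  "increments": [
    [[0,0,-0.5,0],[-0.1,4.0,-0.6,0],[-0.1,8.0,-0.6,0],[-0.1,12.0,-0.6,0],[-0.1,16.0,-0.6,0]]
  ]
}}

```text
t: 3.95
tool_pos: [0.6167, -0.0383, 0.0936]
orientation: [-3.141, 0.009, 0.0]
force: [0.5, 0.2, -1.5]
opening: 0.0257
```

```bash
python3 -c "
from h import *
w=toworld([0,-125])[0];print(w)
plan(w[0],w[1],87.4,TH)"
```

```text
[616.76626178 -53.79572547]
t 3.95 tcp [616.7 -38.3  93.6] yaw -0.006 tilt [-0.  0. -1.] q6 -0.14 F [ 0.5  0.2 -1.5] open 25.7
inc [0.02 1.55 0.62] turn 0.002 alt -3.139
```

>>> {"name": "play_rows", "arguments": {
  "increments": [
    [[0,1.5,0,0],[0,1.5,0.3,0],[0,1.5,0.6,0],[0,1.5,0.7,0],[0,1.5,0.7,0]]
  ]
}}

```text
t: 4.45
tool_pos: [0.6169, -0.0513, 0.0875]
orientation: [-3.141, 0.007, -0.001]
force: [-2.6, 0.6, 4.9]
opening: 0.0255
```

>>> {"name": "play_rows", "arguments": {
  "increments": [
    [[0,0,0,0],[0,0,0,0],[0,0,0,0],[0,0,-3,0],[0,0,-6,0]]
  ],
  "jaw": 5.0
}}

```text
t: 4.95
tool_pos: [0.6156, -0.0508, 0.1464]
orientation: [-3.14, 0.006, 0.005]
force: [-0.1, -0.7, 0.4]
opening: 0.0499
```

```bash
python3 -c "
from h import *
plan(618.2,166.1,140,TH)
q,e=grab('side','d'); crop(q,200,170,360,340,'pics/c7.png',4)"
```

```text
t 4.95 tcp [615.6 -50.8 146.4] yaw -0.004 tilt [-0.003  0.001 -1.   ] q6 -0.16 F [-0.1 -0.7  0.4] open 49.9
inc [  0.18 -21.69   0.67] turn 0.004 alt -3.137
```

View pics/c7.png

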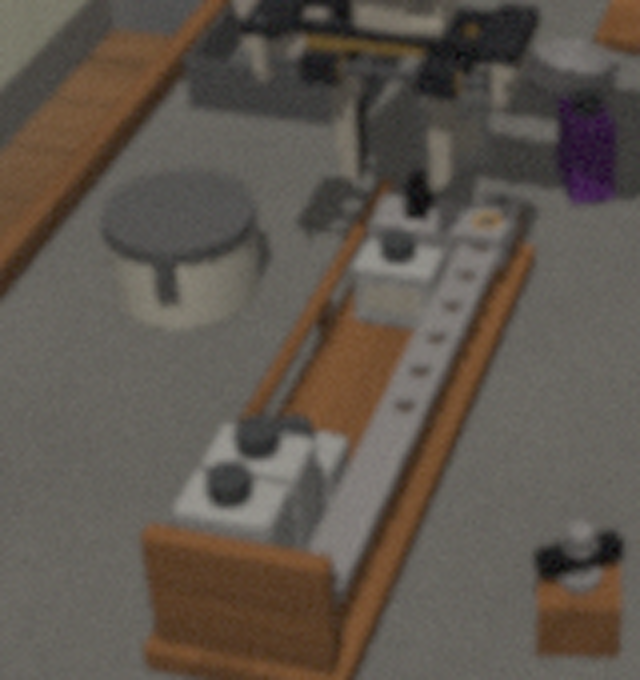

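Short2 now stands by the stop (crop cap at (398,245)). Next short1.

>>> {"name": "play_rows", "arguments": {
  "increments": [
    [[0.2,-21.7,0.5,0],[0.2,-21.7,0.5,0],[0.2,-21.7,0.5,0],[0.2,-21.7,0.5,0],[0.2,-21.7,0.7,0]]
  ]
}}

```text
t: 5.5
tool_pos: [0.6216, 0.1706, 0.147]
orientation: [-3.14, -0.0, -0.011]
force: [-0.0, -0.5, -0.1]
opening: 0.0499
```

```bash
python3 -c "
from h import *
plan(618.2,166.1,86,TH)"
```

```text
t 5.5 tcp [621.6 170.6 147. ] yaw -0.0 tilt [ 0.007  0.001 -1.   ] q6 0.19 F [-0.  -0.5 -0.1] open 49.9
inc [-0.38  0.46  6.1 ] turn 0.008 alt -3.133
```

>>> {"name": "play_rows", "arguments": {
  "increments": [
    [[-0.4,0.4,0.5,0],[-0.4,0.4,2,0],[-0.4,0.4,4,0],[-0.4,0.4,6.1,0],[-0.4,0.4,6.1,0]]
  ]
}}

```text
t: 6.0
tool_pos: [0.6181, 0.1643, 0.0841]
orientation: [-3.141, 0.004, -0.01]
force: [0.8, -0.2, 0.4]
opening: 0.0498
```

>>> {"name": "play_rows", "arguments": {
  "increments": [
    [[0,0,0,0],[0,0,0,0],[0,0,0,0],[0,0,0,0],[0,0,0,0]]
  ],
  "jaw": 1.5
}}

```text
t: 6.5
tool_pos: [0.618, 0.1636, 0.0836]
orientation: [-3.141, 0.005, -0.009]
force: [0.0, 0.5, -1.1]
opening: 0.0255
```

```bash
python3 -c "
from h import *
w=toworld([0,-80])[0];print(w)
plan(w[0],w[1],89,TH)"
```

```text
[617.13840754  -8.7972643 ]
t 6.5 tcp [618.  163.6  83.6] yaw -0.003 tilt [ 0.006  0.    -1.   ] q6 0.18 F [ 0.   0.5 -1.1] open 25.5
inc [-0.03 17.24 -0.54] turn 0.005 alt -3.136
```

>>> {"name": "play_rows", "arguments": {
  "increments": [
    [[0,0,-0.5,0],[0,4.0,-0.6,0],[0,8.0,-0.6,0],[0,12.0,-0.6,0],[0,16.3,-0.6,0]]
  ]
}}

```text
t: 7.0
tool_pos: [0.6172, -0.0004, 0.0897]
orientation: [-3.141, 0.003, -0.01]
force: [0.7, 0.1, -1.4]
opening: 0.0253
```

>>> {"name": "play_rows", "arguments": {
  "increments": [
    [[0,0,0,0],[0,0.2,0.3,0],[0,0.2,0.5,0],[0,0.2,0.6,0],[0,0.2,0.6,0]]
  ]
}}

```text
t: 7.5
tool_pos: [0.6173, -0.0012, 0.0837]
orientation: [-3.141, 0.001, -0.009]
force: [-1.4, -0.4, 0.4]
opening: 0.0251
```

>>> {"name": "play_rows", "arguments": {
  "increments": [
    [[0,0,0,0],[0,0,0,0],[0,0,0,0],[0,0,-3,0],[0,0,-8,0]]
  ],
  "jaw": 5.0
}}

```text
t: 8.0
tool_pos: [0.6136, -0.0009, 0.1598]
orientation: [-3.14, 0.001, 0.004]
force: [0.8, -0.5, 0.1]
opening: 0.0497
```

```bash
python3 -c "
from h import *
plan(643.5,-297,200,0.384)
q,e=grab('side','e'); crop(q,200,170,360,340,'pics/c8.png',4)
p,e=grab('top','e'); crop(p,380,180,540,380,'pics/c9.png',3)"
```

```text
t 8.0 tcp [613.6  -0.9 159.8] yaw -0.0 tilt [-0.003  0.001 -1.   ] q6 -0.09 F [ 0.8 -0.5  0.1] open 49.7
inc [ 2.99 29.6  -4.07] turn -0.384 alt 2.757
```

View pics/c8.png

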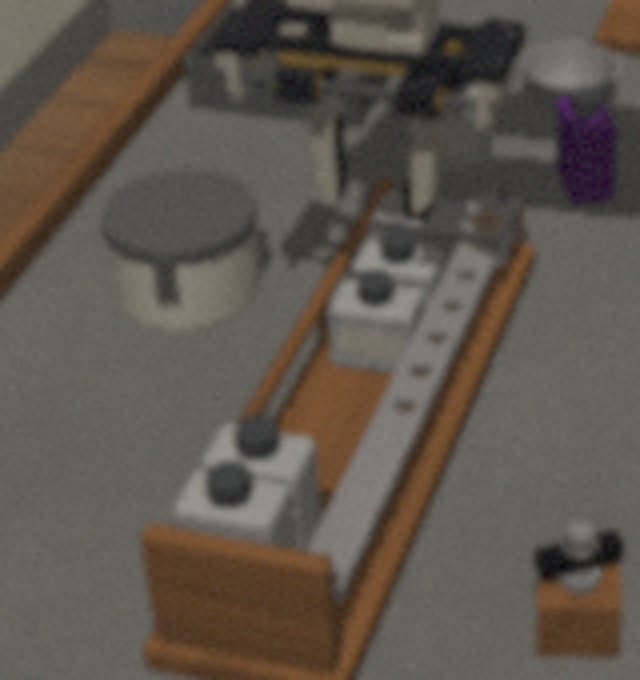

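View pics/c9.png

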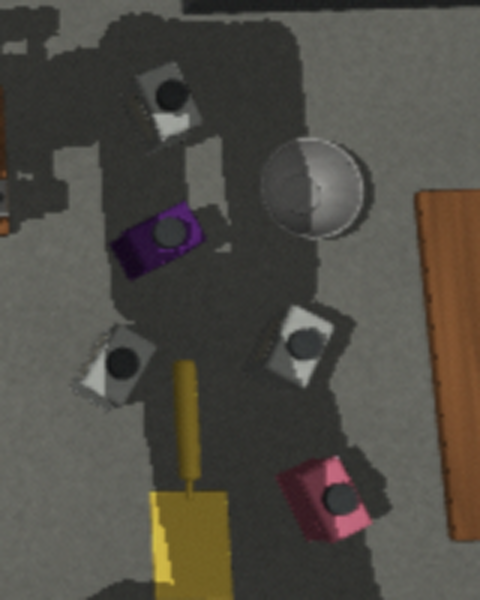

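>>> {"name": "play_rows", "arguments": {
  "increments": [
    [[3.0,29.6,-4.0,-0.384],[3.0,29.6,-4.0,-0.384],[3.0,29.6,-4.0,-0.384],[3.0,29.6,-4.0,-0.384],[3.0,29.6,-4.0,-0.384]]
  ]
}}

```text
t: 8.6
tool_pos: [0.6444, -0.2453, 0.2045]
orientation: [3.079, 0.599, 0.029]
force: [0.7, 0.5, -0.1]
opening: 0.05
```

```bash
python3 -c "
from h import *
plan(643.7,-297,130,0.384)"
```

```text
t 8.6 tcp [ 644.4 -245.3  204.5] yaw 0.384 tilt [ 0.019 -0.001 -1.   ] q6 -0.83 F [ 0.7  0.5 -0.1] open 50.0
inc [-2.13  4.71  7.45] turn 0.0 alt -3.141
```

>>> {"name": "play_rows", "arguments": {
  "increments": [
    [[-2.0,4.7,2.0,0],[-2.0,4.7,5.0,0],[-2.0,4.7,7.0,0],[-2.0,4.7,7.5,0]]
  ]
}}

```text
t: 9.0
tool_pos: [0.6429, -0.2961, 0.1254]
orientation: [3.083, 0.598, 0.023]
force: [-0.9, 0.4, -1.3]
opening: 0.0498
```

```bash
python3 -c "
from h import *
plan(643.7,-297,85,0.384)
p,e=grab('top','f');P=cloud('top',e)"
```

```text
t 9.0 tcp [ 642.9 -296.1  125.4] yaw 0.383 tilt [ 0.014  0.002 -1.   ] q6 -0.89 F [-0.9  0.4 -1.3] open 49.8
inc [-0.02  0.09  4.04] turn -0.001 alt 3.141
```

>>> {"name": "play_rows", "arguments": {
  "increments": [
    [[0,0.1,2,0],[0,0.1,4.0,0],[0,0.1,4.0,0],[0,0.1,4.0,0]]
  ]
}}

```text
t: 9.45
tool_pos: [0.6451, -0.2964, 0.0879]
orientation: [3.082, 0.6, 0.025]
force: [0.5, -0.4, 0.5]
opening: 0.0496
```

```bash
python3 -c "
from h import *
plan(643.7,-297,85,0.384)
q,e=grab('side','f');crop(q,270,140,390,240,'pics/c10.png',6)"
```

```text
t 9.45 tcp [ 645.1 -296.4   87.9] yaw 0.385 tilt [ 0.016  0.001 -1.   ] q6 -0.89 F [ 0.5 -0.4  0.5] open 49.6
inc [-0.16 -0.    0.29] turn 0.001 alt -3.141
```

View pics/c10.png

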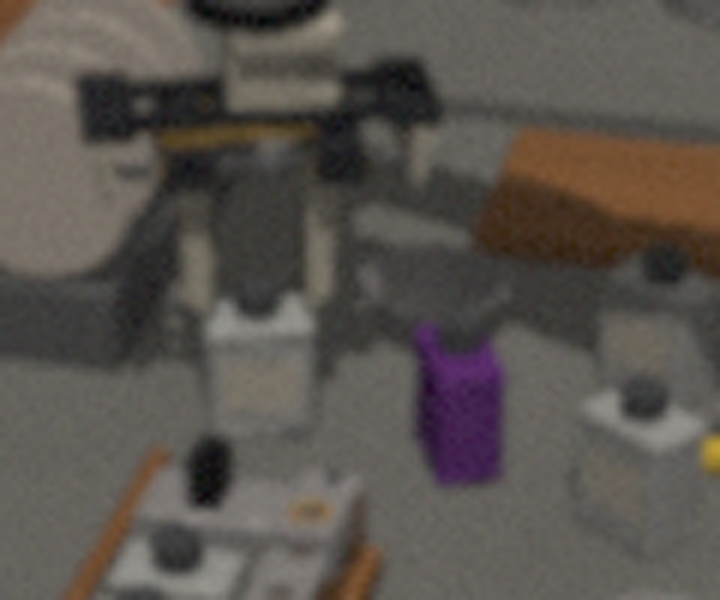

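>>> {"name": "play_rows", "arguments": {
  "increments": [
    [[-0.15,0,0.2,0],[-0.15,0,0.3,0],[-0.15,0,0.3,0],[-0.15,0,0.3,0],[-0.15,0,0.3,0]]
  ],
  "jaw": 1.5
}}

```text
t: 10.0
tool_pos: [0.6446, -0.2975, 0.0863]
orientation: [3.08, 0.599, 0.028]
force: [0.5, 0.5, 2.0]
opening: 0.0254
```

>>> {"name": "play_rows", "arguments": {
  "increments": [
    [[0,0,0,0],[0,0,-4,0],[0,0,-8,0],[0,0,-12,0],[0,0,-12,0]]
  ]
}}

```text
t: 10.5
tool_pos: [0.6453, -0.2992, 0.2146]
orientation: [3.073, 0.598, 0.042]
force: [0.5, -0.1, -0.2]
opening: 0.0257
```

```bash
python3 -c "
from h import *
w=toworld([0,97])[0];print(w)
plan(w[0],w[1],205,TH)"
```

```text
[618.60218086 168.19668296]
t 10.5 tcp [ 645.3 -299.2  214.6] yaw 0.385 tilt [ 0.028 -0.006 -1.   ] q6 -0.9 F [ 0.5 -0.1 -0.2] open 25.7
inc [ 15.03 -44.34   0.62] turn 0.393 alt -2.749
```

```bash
python3 -c "
from h import *
w=toworld([0,97])[0]
for i in range(3):
  p,e=grab('top','g'); plan(w[0],w[1],205,TH)
q,e=grab('side','g');crop(q,270,140,390,240,'pics/c11.png',6)"
```

```text
t 10.55 tcp [ 644.2 -298.5  210.8] yaw 0.385 tilt [ 0.025 -0.004 -1.   ] q6 -0.9 F [ 0.7  0.7 -2.4] open 25.2
inc [ 15.12 -44.23   0.35] turn 0.393 alt -2.749
t 10.6 tcp [ 642.9 -297.8  207.5] yaw 0.384 tilt [ 0.02  -0.001 -1.   ] q6 -0.9 F [-0.  -0.1 -1.3] open 25.5
inc [ 15.22 -44.12   0.14] turn 0.393 alt -2.749
t 10.65 tcp [ 642.  -297.3  205.2] yaw 0.384 tilt [ 0.017  0.001 -1.   ] q6 -0.9 F [ 0.4  0.2 -2.5] open 25.5
inc [ 15.29 -44.03   0.  ] turn 0.393 alt -2.749
```

View pics/side_g.png

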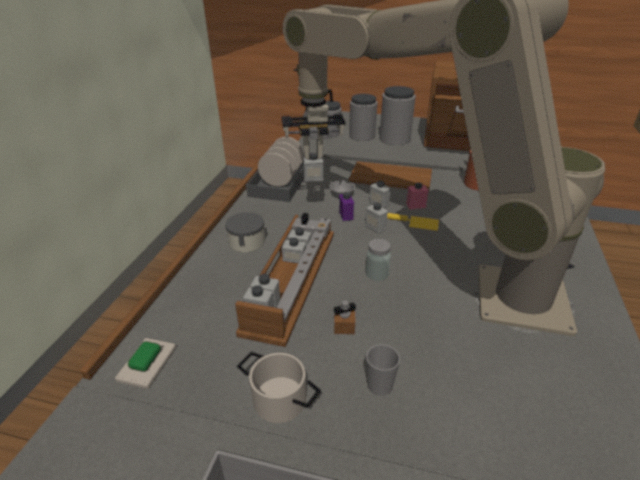

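>>> {"name": "play_rows", "arguments": {
  "increments": [
    [[15.3,-44.0,0,0.393],[15.3,-44.0,0,0.393],[15.3,-44.0,0,0.393],[15.3,-44.0,0,0.393],[15.3,-44.0,0,0.393]]
  ]
}}

```text
t: 11.2
tool_pos: [0.6276, -0.0457, 0.2022]
orientation: [-3.139, 0.014, -0.017]
force: [1.1, -0.5, -1.0]
opening: 0.0253
```

```bash
python3 -c "
from h import *
w=toworld([0,97])[0]
plan(w[0],w[1],205,TH)"
```

```text
t 11.2 tcp [627.6 -45.7 202.2] yaw -0.009 tilt [ 0.011  0.002 -1.   ] q6 -0.15 F [ 1.1 -0.5 -1. ] open 25.3
inc [ -1.1  -21.39  -0.24] turn -0.001 alt 3.141
```

>>> {"name": "play_rows", "arguments": {
  "increments": [
    [[-1.1,-21.4,0,0],[-1.1,-21.4,0,0],[-1.1,-21.4,0,0],[-1.1,-21.4,0,0],[-1.1,-21.4,0,0]]
  ]
}}

```text
t: 11.7
tool_pos: [0.6162, 0.1731, 0.1998]
orientation: [-3.138, 0.008, -0.01]
force: [0.3, -0.4, -0.6]
opening: 0.0254
```

>>> {"name": "play_rows", "arguments": {
  "increments": [
    [[0,0,0,0],[0,0,0,0]]
  ]
}}

```text
t: 11.9
tool_pos: [0.6151, 0.1727, 0.1975]
orientation: [-3.139, 0.007, -0.004]
force: [0.8, -0.2, -1.7]
opening: 0.0256
```

```bash
python3 -c "
from h import *
w=toworld([0,97])[0]
q,e=grab('side','h');crop(q,200,150,360,340,'pics/c12.png',4)
plan(w[0],w[1],107,TH)"
```

```text
t 11.95 tcp [615.6 171.7 198.1] yaw -0.006 tilt [ 0.004  0.002 -1.   ] q6 0.2 F [ 0.7 -0.2 -2.1] open 25.6
inc [0.27 0.37 9.11] turn 0.003 alt -3.139
```

View pics/c12.png

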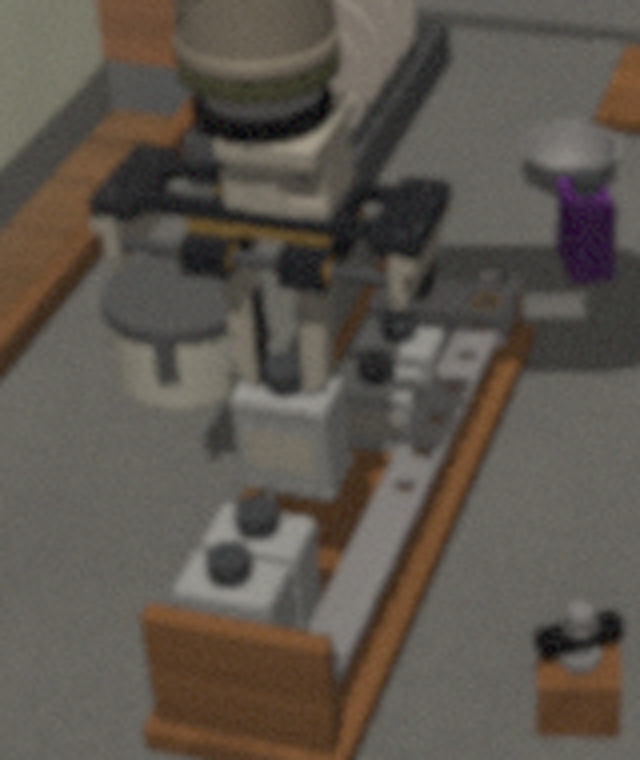

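>>> {"name": "play_rows", "arguments": {
  "increments": [
    [[0.2,0.4,1.5,0],[0.2,0.4,3.5,0],[0.2,0.4,5.5,0],[0.2,0.4,6.0,0],[0.2,0.4,6.0,0]]
  ]
}}

```text
t: 12.45
tool_pos: [0.6169, 0.1661, 0.136]
orientation: [-3.14, 0.012, -0.001]
force: [0.7, 0.3, -0.8]
opening: 0.0254
```

```bash
python3 -c "
from h import *
w=toworld([0,97])[0]
plan(w[0],w[1],107,TH)"
```

```text
t 12.45 tcp [616.9 166.1 136. ] yaw -0.007 tilt [ 0.001  0.001 -1.   ] q6 0.19 F [ 0.7  0.3 -0.8] open 25.4
inc [ 0.16 -0.21  2.9 ] turn 0.001 alt -3.141
```

>>> {"name": "play_rows", "arguments": {
  "increments": [
    [[0.1,-0.2,1.0,0],[0.1,-0.2,2.0,0],[0.1,-0.2,2.5,0],[0.1,-0.2,2.8,0],[0.1,-0.2,2.9,0]]
  ]
}}

```text
t: 12.95
tool_pos: [0.618, 0.1682, 0.1072]
orientation: [-3.14, 0.011, -0.001]
force: [-1.3, -0.2, 0.4]
opening: 0.0253
```

```bash
python3 -c "
from h import *
w=toworld([0,97])[0]
q,e=grab('side','i');crop(q,200,150,360,340,'pics/c13.png',4)
plan(w[0],w[1],107,TH)"
```

```text
t 13.0 tcp [618.1 168.2 107.3] yaw -0.007 tilt [ 0.001  0.001 -1.   ] q6 0.19 F [-0.7  0.7 -1.7] open 25.8
inc [0.05 0.   0.03] turn 0.001 alt -3.141
```

View pics/c13.png

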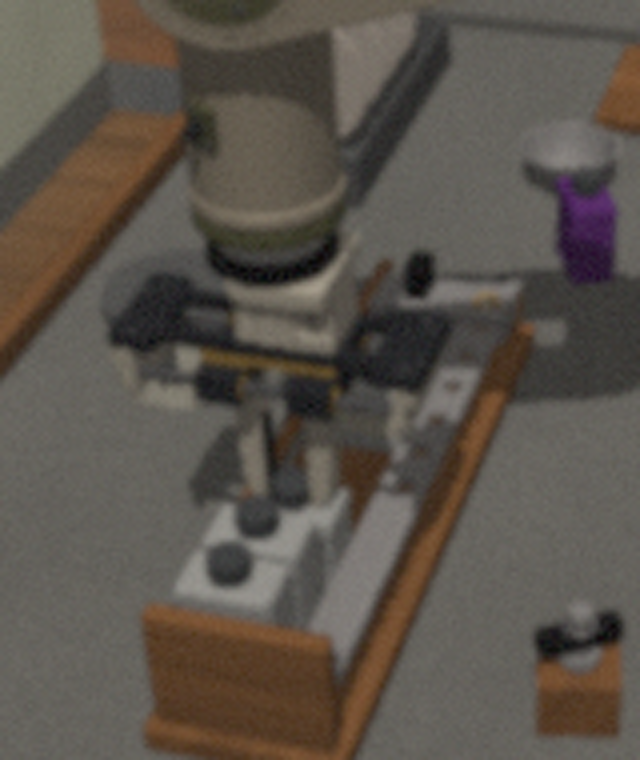

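Seated in the channel; a touch lower, then release and rise.

>>> {"name": "play_rows", "arguments": {
  "increments": [
    [[0,0,0.15,0],[0,0,0.25,0],[0,0,0.25,0]]
  ]
}}

```text
t: 13.3
tool_pos: [0.6188, 0.1683, 0.1071]
orientation: [-3.14, 0.011, -0.004]
force: [-5.2, -0.9, 11.2]
opening: 0.0255
```

>>> {"name": "play_rows", "arguments": {
  "increments": [
    [[0,0,0,0],[0,0,0,0],[0,0,0,0],[0,0,-3,0],[0,0,-8,0]]
  ],
  "jaw": 5.0
}}

```text
t: 13.8
tool_pos: [0.6155, 0.1676, 0.1826]
orientation: [3.141, -0.011, -0.01]
force: [0.6, -0.5, -0.2]
opening: 0.0497
```

```bash
python3 -c "
from h import *
plan(421.7,-240.3,190,-0.593)"
```

```text
t 13.8 tcp [615.5 167.6 182.6] yaw -0.007 tilt [-0.006 -0.    -1.   ] q6 0.19 F [ 0.6 -0.5 -0.2] open 49.7
inc [-19.09  40.93  -0.6 ] turn 0.586 alt -2.556
```

>>> {"name": "play_rows", "arguments": {
  "increments": [
    [[-19.1,40.9,-1.0,0.586],[-19.1,40.9,-1.0,0.586],[-19.1,40.9,-1.0,0.586],[-19.1,40.9,-1.0,0.586],[-19.1,40.9,-1.0,0.586]]
  ]
}}

```text
t: 14.3
tool_pos: [0.5089, -0.0584, 0.1909]
orientation: [3.0, -0.924, -0.009]
force: [-0.3, -0.4, -0.1]
opening: 0.0503
```

```bash
python3 -c "
from h import *
plan(421.7,-240.3,190,-0.593)"
```

```text
t 14.3 tcp [508.9 -58.4 190.9] yaw -0.598 tilt [-0.006 -0.    -1.   ] q6 0.38 F [-0.3 -0.4 -0.1] open 50.3
inc [ 3.03 19.95  0.15] turn -0.005 alt 3.137
```

>>> {"name": "play_rows", "arguments": {
  "increments": [
    [[3.0,20.0,0,0],[3.0,20.0,0,0],[3.0,20.0,0,0],[3.0,20.0,0,0],[3.0,20.0,0,0]]
  ]
}}

```text
t: 14.8
tool_pos: [0.4187, -0.2451, 0.1916]
orientation: [2.996, -0.932, -0.009]
force: [-0.1, 0.3, -0.0]
opening: 0.0501
```

```bash
python3 -c "
from h import *
q,e=grab('side','j');crop(q,270,140,450,260,'pics/c14.png',4)
plan(421.7,-240.3,86,-0.593)"
```

```text
t 14.85 tcp [ 419.7 -243.3  191.5] yaw -0.603 tilt [-0.006 -0.001 -1.   ] q6 -0.02 F [-0.3  0.   0.2] open 49.7
inc [ 0.03 -0.41 10.55] turn -0.01 alt 3.132
```

View pics/c14.png

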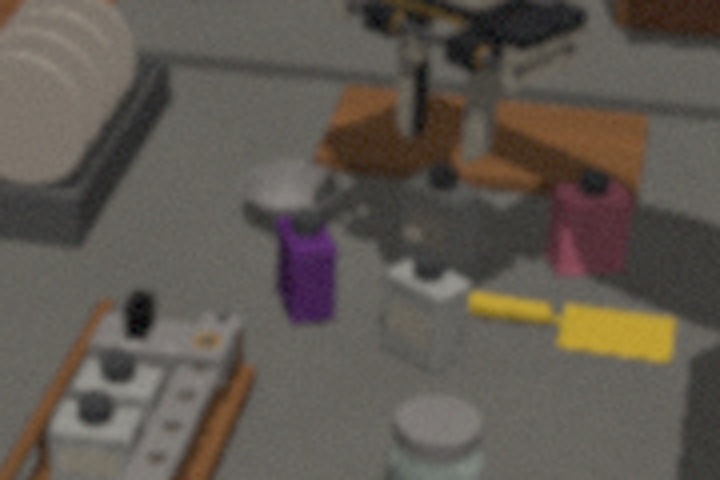

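>>> {"name": "play_rows", "arguments": {
  "increments": [
    [[0,-0.4,3.0,0.0],[0,-0.4,6.0,0.0],[0,-0.4,8.5,0.0],[0,-0.4,10.5,0.0],[0,-0.4,10.6,0.0]]
  ]
}}

```text
t: 15.35
tool_pos: [0.422, -0.2387, 0.0842]
orientation: [2.998, -0.93, -0.009]
force: [0.0, -0.3, 0.6]
opening: 0.05
```

>>> {"name": "play_rows", "arguments": {
  "increments": [
    [[0,0,0,0],[0,0,0,0]]
  ]
}}

```text
t: 15.55
tool_pos: [0.4224, -0.2377, 0.0842]
orientation: [2.999, -0.928, -0.01]
force: [-0.3, -0.5, -0.2]
opening: 0.05
```

```bash
python3 -c "
from h import *
q,e=grab('side','k');crop(q,270,140,450,260,'pics/c15.png',4)
plan(421.7,-240.3,85,-0.593)"
```

```text
t 15.6 tcp [ 422.4 -238.    84.4] yaw -0.6 tilt [-0.006 -0.    -1.   ] q6 -0.01 F [0.9 0.3 0.7] open 50.2
inc [ 0.07  0.23 -0.06] turn -0.007 alt 3.134
```

View pics/c15.png

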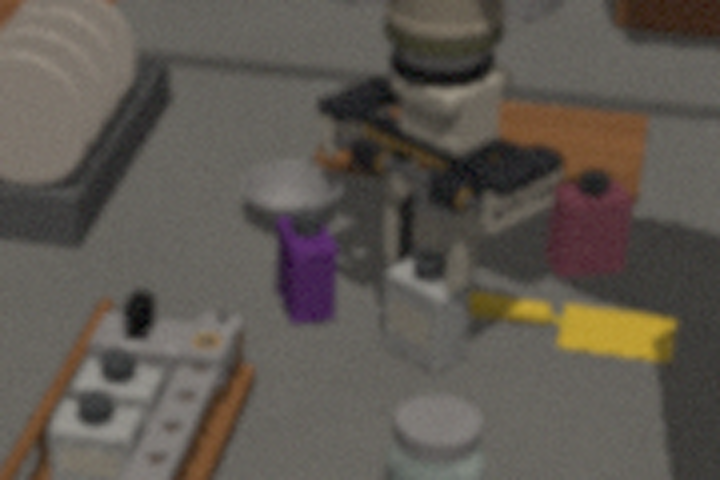

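>>> {"name": "play_rows", "arguments": {
  "increments": [
    [[0,0.2,0,0],[0,0.2,0,0],[0,0.2,0,0],[0,0.2,0,0],[0,0.2,0,0]]
  ],
  "jaw": 1.5
}}

```text
t: 16.1
tool_pos: [0.4213, -0.2397, 0.0845]
orientation: [2.999, -0.929, -0.009]
force: [-1.1, 0.4, 1.7]
opening: 0.0253
```

>>> {"name": "play_rows", "arguments": {
  "increments": [
    [[0,0,0,0],[0,0,-4,0],[0,0,-8,0],[0,0,-12,0],[0,0,-13,0]]
  ]
}}

```text
t: 16.6
tool_pos: [0.424, -0.2411, 0.2198]
orientation: [2.997, -0.928, 0.002]
force: [0.6, 0.9, -0.5]
opening: 0.0252
```

```bash
python3 -c "
from h import *
w=toworld([0,45])[0];print(w)
q,e=grab('side','l');p,e=grab('top','l')
plan(w[0],w[1],215,TH)"
```

```text
[618.17214576 116.19846117]
t 16.7 tcp [ 423.1 -240.5  216.5] yaw -0.601 tilt [-0.003 -0.003 -1.   ] q6 -0.02 F [ 0.2  0.5 -1.6] open 25.6
inc [ -4.07 -40.45  -0.  ] turn -0.592 alt 2.549
```

View pics/side_l.png

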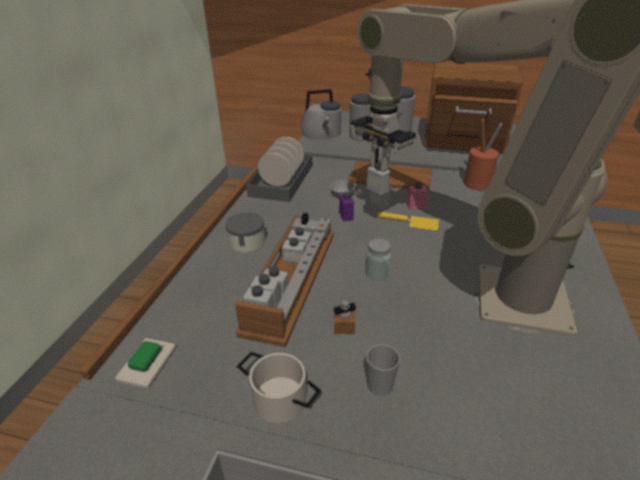

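>>> {"name": "play_rows", "arguments": {
  "increments": [
    [[-4.1,-41.0,0,-0.59],[-4.1,-41.0,0,-0.59],[-4.1,-41.0,0,-0.59],[-4.1,-41.0,0,-0.59],[-4.1,-41.0,0,-0.59]]
  ]
}}

```text
t: 17.2
tool_pos: [0.542, -0.0188, 0.2117]
orientation: [3.139, -0.009, -0.011]
force: [1.5, -0.3, -0.3]
opening: 0.0255
```

```bash
python3 -c "
from h import *
w=toworld([0,50])[0];print(w)
plan(w[0],w[1],205,TH)"
```

```text
[618.21349529 121.19829019]
t 17.2 tcp [542.  -18.8 211.7] yaw -0.006 tilt [-0.007 -0.002 -1.   ] q6 -0.12 F [ 1.5 -0.3 -0.3] open 25.5
inc [  7.54 -14.04   0.59] turn 0.003 alt -3.139
```

>>> {"name": "play_rows", "arguments": {
  "increments": [
    [[7.5,-14.0,0.5,0],[7.5,-14.0,0.5,0],[7.5,-14.0,0.5,0],[7.5,-14.0,0.5,0],[7.5,-14.0,0.5,0]]
  ]
}}

```text
t: 17.7
tool_pos: [0.6165, 0.1224, 0.2021]
orientation: [3.139, -0.004, -0.019]
force: [-0.8, -0.7, -0.9]
opening: 0.0252
```

>>> {"name": "play_rows", "arguments": {
  "increments": [
    [[0,0,0,0],[0,0,0,0]]
  ]
}}

```text
t: 17.9
tool_pos: [0.6154, 0.121, 0.2006]
orientation: [3.138, -0.006, -0.023]
force: [-0.4, -0.4, -1.8]
opening: 0.0256
```

```bash
python3 -c "
from h import *
w=toworld([0,50])[0];print(w)
plan(w[0],w[1],107,TH)"
```

```text
[618.21349529 121.19829019]
t 17.9 tcp [615.4 121.  200.6] yaw -0.004 tilt [-0.015 -0.003 -1.   ] q6 0.12 F [-0.4 -0.4 -1.8] open 25.6
inc [ 0.42 -0.06  9.35] turn 0.004 alt -3.137
```

>>> {"name": "play_rows", "arguments": {
  "increments": [
    [[0.4,0,2,0],[0.4,0,4.5,0],[0.4,0,6.0,0],[0.4,0,6.0,0],[0.4,0,6.0,0]]
  ]
}}

```text
t: 18.4
tool_pos: [0.6185, 0.1201, 0.1409]
orientation: [3.138, -0.008, -0.023]
force: [0.3, 0.4, -1.0]
opening: 0.0254
```

```bash
python3 -c "
from h import *
w=toworld([0,50])[0];print(w)
q,e=grab('side','m');crop(q,200,150,360,340,'pics/c16.png',4)
plan(w[0],w[1],106,TH)"
```

```text
[618.21349529 121.19829019]
t 18.45 tcp [619.1 120.4 141.9] yaw -0.005 tilt [-0.013 -0.003 -1.   ] q6 0.12 F [ 0.8  0.5 -0.6] open 25.3
inc [-0.04 -0.09  3.59] turn 0.004 alt -3.138
```

View pics/c16.png

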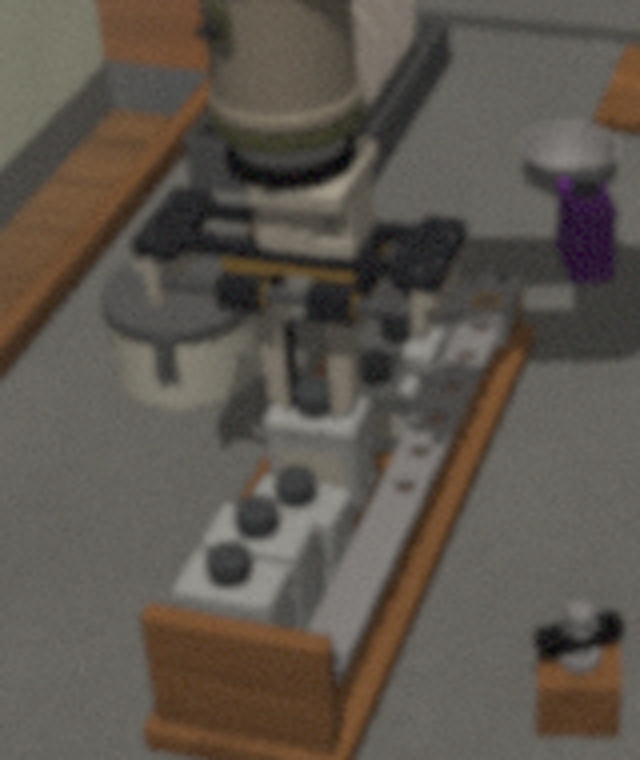

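>>> {"name": "play_rows", "arguments": {
  "increments": [
    [[0,0,1.5,0],[0,0,2.6,0],[0,0,3.4,0],[0,0,3.6,0],[0,0,3.7,0]]
  ]
}}

```text
t: 18.95
tool_pos: [0.6184, 0.1201, 0.1051]
orientation: [3.138, -0.007, -0.022]
force: [-4.7, -2.0, 10.2]
opening: 0.0253
```

```bash
python3 -c "
from h import *
w=toworld([0,50])[0]
q,e=grab('side','n');crop(q,200,150,360,340,'pics/c17.png',4)
plan(w[0],w[1],104.5,TH)"
```

```text
t 19.0 tcp [618.4 120.1 105.2] yaw -0.005 tilt [-0.014 -0.004 -1.   ] q6 0.12 F [-3.6 -1.1  3.8] open 25.5
inc [-0.02 -0.11  0.07] turn 0.004 alt -3.138
```

View pics/c17.png

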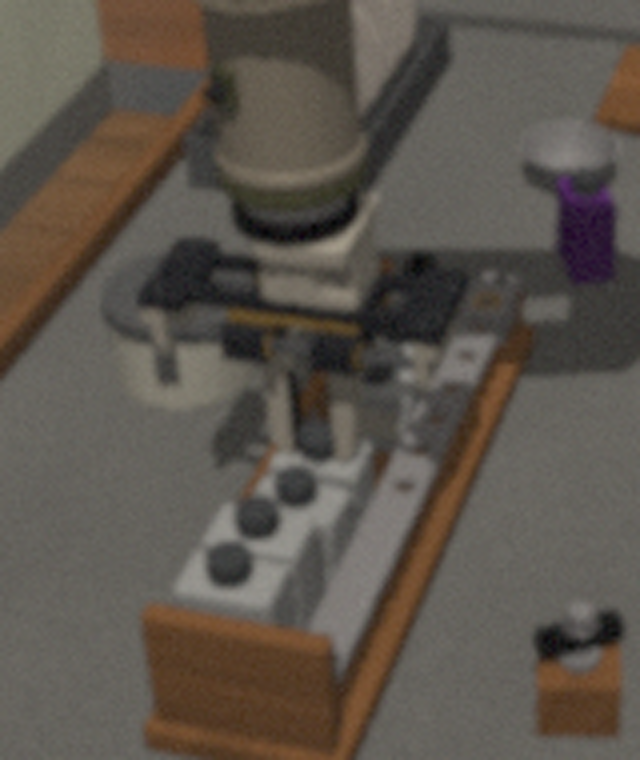

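Contact with the board (about 10 N). Release, rise, and go to the third tin.

>>> {"name": "play_rows", "arguments": {
  "increments": [
    [[0,0,0,0],[0,0,0,0],[0,0,0,0],[0,0,-3,0],[0,0,-8,0]]
  ],
  "jaw": 5.0
}}

```text
t: 19.5
tool_pos: [0.6164, 0.1201, 0.1809]
orientation: [3.137, -0.007, -0.036]
force: [0.8, -0.2, 0.3]
opening: 0.0496
```

```bash
python3 -c "
from h import *
p,e=grab('top','o')
P=cloud('top',e)
for t in tins(P,[(480,291)],.072): print('mid',t)
plan(432.4,-389.6,190,-0.537)"
```

```text
mid (array([ 432. , -388.8]), array([38.9, 61.4]), np.float32(-0.542), array([ 432.2, -389.6]), array([ 432.6, -389.8]), 13.0)
t 19.55 tcp [622.1 120.8 194.5] yaw -0.004 tilt [-0.006 -0.003 -1.   ] q6 0.12 F [ 2.8 -0.5  8. ] open 50.2
inc [-18.74  51.12   0.7 ] turn 0.533 alt -2.609
```

>>> {"name": "play_rows", "arguments": {
  "increments": [
    [[-18.7,51.1,0,0.533],[-18.7,51.1,0,0.533],[-18.7,51.1,0,0.533],[-18.7,51.1,0,0.533],[-18.7,51.1,0,0.533]]
  ]
}}

```text
t: 20.05
tool_pos: [0.5329, -0.1159, 0.1909]
orientation: [3.024, -0.837, -0.006]
force: [0.6, -0.4, -0.3]
opening: 0.0499
```

```bash
python3 -c "
from h import *
plan(432.4,-389.6,190,-0.54)"
```

```text
t 20.05 tcp [ 532.9 -115.9  190.9] yaw -0.54 tilt [-0.005 -0.003 -1.   ] q6 0.24 F [ 0.6 -0.4 -0.3] open 49.9
inc [ 5.46 28.64  0.22] turn -0.0 alt 3.141
```

>>> {"name": "play_rows", "arguments": {
  "increments": [
    [[5.5,28.6,0,0],[5.5,28.6,0,0],[5.5,28.6,0,0],[5.5,28.6,0,0],[5.5,28.6,0,0]]
  ]
}}

```text
t: 20.55
tool_pos: [0.447, -0.351, 0.1922]
orientation: [3.023, -0.837, -0.004]
force: [0.6, 0.7, 0.6]
opening: 0.0498
```

```bash
python3 -c "
from h import *
plan(432.4,-389.6,130,-0.54)"
```

```text
t 20.55 tcp [ 447.  -351.   192.2] yaw -0.54 tilt [-0.004 -0.004 -1.   ] q6 -0.21 F [0.6 0.7 0.6] open 49.8
inc [0.74 4.03 6.24] turn -0.0 alt 3.142
```

>>> {"name": "play_rows", "arguments": {
  "increments": [
    [[0.7,4.0,2,0],[0.7,4.0,5,0],[0.7,4.0,6.2,0],[0.7,4.0,6.2,0]]
  ]
}}

```text
t: 20.95
tool_pos: [0.431, -0.3875, 0.1278]
orientation: [3.026, -0.837, -0.01]
force: [0.3, 0.9, -0.2]
opening: 0.0502
```

```bash
python3 -c "
from h import *
q,e=grab('side','p');crop(q,290,120,450,240,'pics/c18.png',4)
plan(432.4,-389.6,85,-0.54)"
```

```text
t 21.0 tcp [ 432.1 -388.   129.7] yaw -0.539 tilt [-0.005 -0.002 -1.   ] q6 -0.28 F [0.4 1.  0.3] open 49.9
inc [0.13 0.1  4.47] turn 0.001 alt -3.141
```

View pics/c18.png

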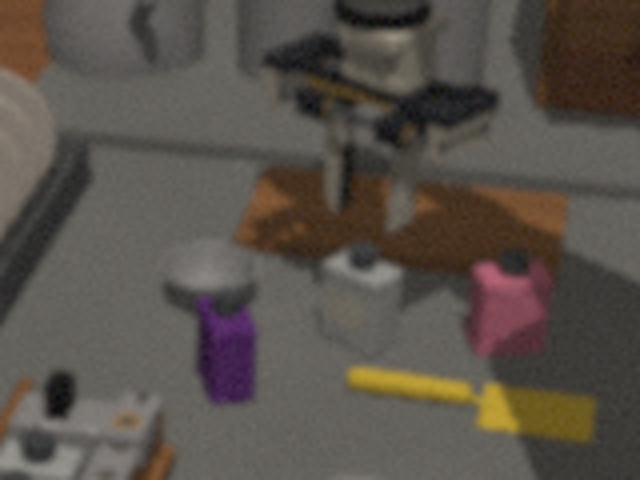

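>>> {"name": "play_rows", "arguments": {
  "increments": [
    [[0.1,0.1,2,0],[0.1,0.1,4,0],[0.1,0.1,4.5,0],[0.1,0.1,4.5,0],[0.1,0.1,4.5,0]]
  ]
}}

```text
t: 21.5
tool_pos: [0.4333, -0.3897, 0.0865]
orientation: [3.024, -0.834, -0.004]
force: [-0.2, 0.0, 0.1]
opening: 0.0499
```

>>> {"name": "play_rows", "arguments": {
  "increments": [
    [[0,0,0,0],[0,0,0,0],[0,0,0,0],[0,0,0,0],[0,0,0,0]]
  ],
  "jaw": 1.5
}}

```text
t: 22.0
tool_pos: [0.4333, -0.39, 0.087]
orientation: [3.024, -0.834, -0.003]
force: [-0.7, 0.9, 3.1]
opening: 0.0253
```

>>> {"name": "play_rows", "arguments": {
  "increments": [
    [[0,0,0,0],[0,0,-4,0],[0,0,-8,0],[0,0,-12,0],[0,0,-13,0]]
  ]
}}

```text
t: 22.5
tool_pos: [0.4354, -0.3912, 0.2225]
orientation: [3.02, -0.833, 0.007]
force: [1.0, -0.5, -0.5]
opening: 0.0255
```

```bash
python3 -c "
from h import *
w=toworld([0,2])[0];print(w)
q,e=grab('side','q');p,e=grab('top','q')
plan(w[0],w[1],215,TH)"
```

```text
[617.81653981  73.19993161]
t 22.6 tcp [ 434.6 -390.4  219.1] yaw -0.538 tilt [-0.    -0.007 -1.   ] q6 -0.28 F [ 0.   0.2 -1. ] open 25.2
inc [ -8.05 -49.19   0.07] turn -0.53 alt 2.611
```

View pics/side_q.png

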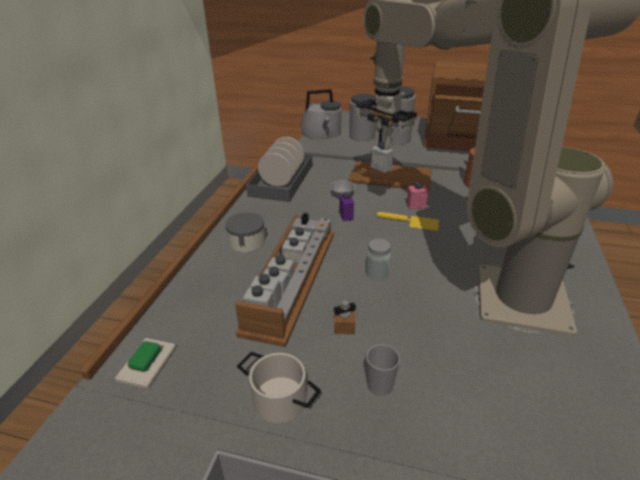

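```bash
python3 -c "
from h import *
p=cv2.imread('pics/top_q.png');crop(p,190,200,390,270,'pics/c19.png',4)"
```

```text
(no output)
```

View pics/c19.png

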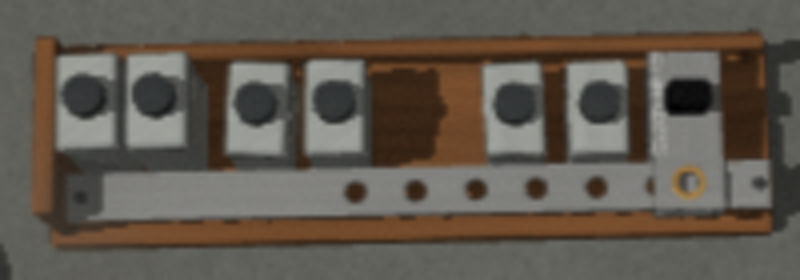

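>>> {"name": "play_rows", "arguments": {
  "increments": [
    [[-8.0,-49.2,0,-0.53],[-8.0,-49.2,0,-0.53],[-8.0,-49.2,0,-0.53],[-8.0,-49.2,0,-0.53],[-8.0,-49.2,0,-0.53]]
  ]
}}

```text
t: 23.1
tool_pos: [0.5254, -0.1549, 0.2132]
orientation: [3.136, -0.009, -0.007]
force: [0.2, -0.7, -1.3]
opening: 0.0252
```

```bash
python3 -c "
from h import *
w=toworld([0,2])[0];print(w)
plan(w[0],w[1],205,TH)
for n,u,v,z in [('mid1',238,102,.108),('mid2',306,104,.108),('s1',499,105,.088)]: pass"
```

```text
[617.81653981  73.19993161]
t 23.1 tcp [ 525.4 -154.9  213.2] yaw -0.006 tilt [-0.004 -0.005 -1.   ] q6 -0.37 F [ 0.2 -0.7 -1.3] open 25.2
inc [  9.11 -22.87   0.65] turn 0.002 alt -3.139
```

```bash
python3 -c "
from h import *
for n,u,v,z in [('tall2',154,94,.131),('mid1',256,103,.108),('mid2',334,101,.108),('s1',515,103,.088),('s2',599,103,.088)]:
    X=onplane('top',[190+(u+.5)/4-.5,200+(v+.5)/4-.5],z)[0,:2]*1000
    print(n,X.round(1),torack(X).round(1))"
```

```text
tall2 [618.2 221. ] [[ -0.8 149.8]]
mid1 [616.1 162. ] [[-2.4 90.8]]
mid2 [616. 114.] [[-2.2 42.8]]
s1 [616.    2.5] [[ -1.2 -68.7]]
s2 [614.4 -50. ] [[  -2.3 -121.2]]
```

>>> {"name": "play_rows", "arguments": {
  "increments": [
    [[9.1,-22.9,0.5,0],[9.1,-22.9,0.5,0],[9.1,-22.9,0.5,0],[9.1,-22.9,0.5,0],[9.1,-22.9,0.5,0]]
  ]
}}

```text
t: 23.6
tool_pos: [0.6167, 0.0757, 0.203]
orientation: [3.136, -0.009, -0.014]
force: [1.1, -0.9, -1.5]
opening: 0.0254
```

>>> {"name": "play_rows", "arguments": {
  "increments": [
    [[0,0,0,0],[0,0,0,0]]
  ]
}}

```text
t: 23.8
tool_pos: [0.615, 0.077, 0.1989]
orientation: [3.135, -0.005, -0.023]
force: [-0.0, -1.1, -1.0]
opening: 0.0257
```

```bash
python3 -c "
from h import *
w=toworld([0,-5])[0];print(w)
plan(w[0],w[1],107,TH)"
```

```text
[617.75865047  66.20017098]
t 23.8 tcp [615.   77.  198.9] yaw -0.003 tilt [-0.015 -0.006 -1.   ] q6 0.05 F [-0.  -1.1 -1. ] open 25.7
inc [0.41 1.02 9.19] turn 0.005 alt -3.136
```

>>> {"name": "play_rows", "arguments": {
  "increments": [
    [[0.4,1.4,1,0],[0.4,1.4,3.5,0],[0.4,1.4,6.0,0],[0.4,1.4,6.0,0],[0.4,1.4,6.0,0]]
  ]
}}

```text
t: 24.3
tool_pos: [0.6172, 0.0606, 0.1379]
orientation: [3.135, -0.008, -0.027]
force: [0.1, 0.3, -0.5]
opening: 0.0254
```

```bash
python3 -c "
from h import *
w=toworld([0,-9])[0];print(w)
q,e=grab('side','r');crop(q,200,150,360,340,'pics/c20.png',4)
plan(w[0],w[1],107,TH)"
```

```text
[617.72557085  62.20030777]
t 24.35 tcp [618.2  61.1 139.5] yaw -0.005 tilt [-0.014 -0.006 -1.   ] q6 0.03 F [ 0.1  0.6 -1.6] open 25.4
inc [-0.01 -0.13  3.25] turn 0.004 alt -3.138
```

View pics/c20.png

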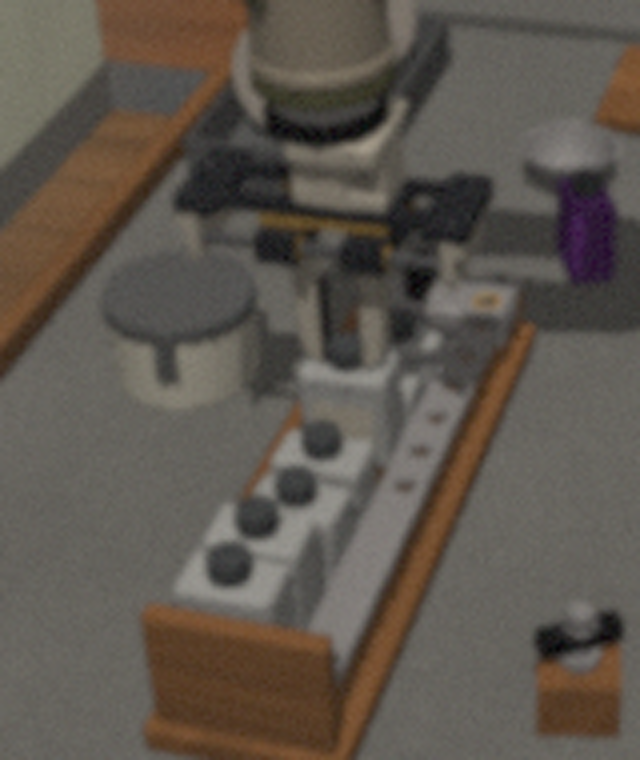

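Gap is clear ahead of and behind the tin. Lower.

>>> {"name": "play_rows", "arguments": {
  "increments": [
    [[0,0,1.5,0],[0,0,2.4,0],[0,0,3.0,0],[0,0,3.2,0],[0,0,3.3,0]]
  ]
}}

```text
t: 24.85
tool_pos: [0.6176, 0.0607, 0.1073]
orientation: [3.134, -0.007, -0.023]
force: [-6.5, -2.4, 12.4]
opening: 0.0255
```

>>> {"name": "play_rows", "arguments": {
  "increments": [
    [[0,0,0.1,0],[0,0,0.1,0]]
  ]
}}

```text
t: 25.05
tool_pos: [0.6177, 0.0606, 0.1073]
orientation: [3.134, -0.006, -0.023]
force: [-3.9, -1.2, 6.3]
opening: 0.0257
```

```bash
python3 -c "
from h import *
w=toworld([0,-9])[0];print(w)
q,e=grab('side','s');crop(q,200,150,360,340,'pics/c21.png',4)
plan(w[0],w[1],107,TH)"
```

```text
[617.72557085  62.20030777]
t 25.1 tcp [617.7  60.7 107.3] yaw -0.004 tilt [-0.014 -0.007 -1.   ] q6 0.03 F [-3.8 -0.6  5.3] open 25.7
inc [ 0.   -0.15  0.03] turn 0.004 alt -3.137
```

View pics/c21.png

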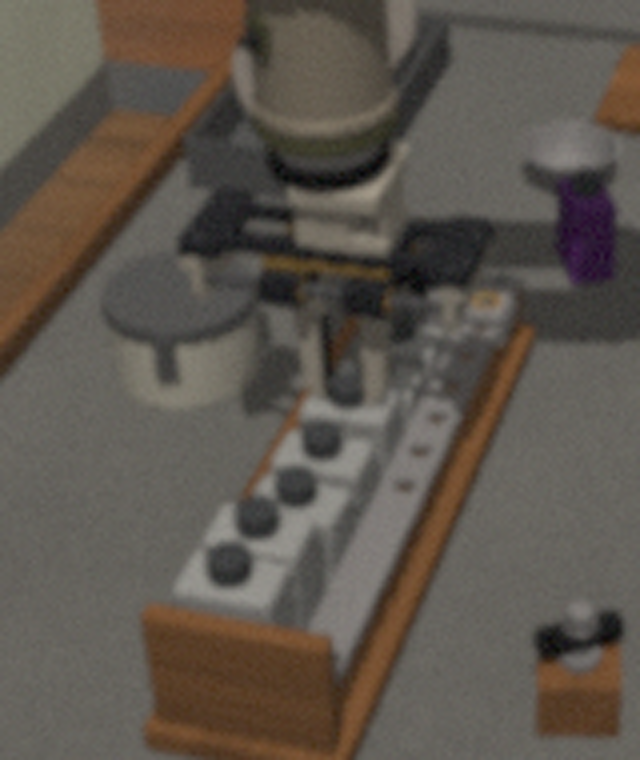

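>>> {"name": "play_rows", "arguments": {
  "increments": [
    [[0,0,0,0],[0,0,0,0],[0,0,0,0],[0,0,-3,0],[0,0,-8,0]]
  ],
  "jaw": 5.0
}}

```text
t: 25.6
tool_pos: [0.6158, 0.0612, 0.1831]
orientation: [3.134, -0.006, -0.037]
force: [1.0, -0.5, 0.8]
opening: 0.0496
```

```bash
python3 -c "
from h import *
w=toworld([0,-177])[0];print(w)
plan(w[0],w[1],150,TH)"
```

```text
[ 616.33622669 -105.79394726]
t 25.6 tcp [615.8  61.2 183.1] yaw -0.004 tilt [-0.024 -0.008 -1.   ] q6 0.03 F [ 1.  -0.5  0.8] open 49.6
inc [ 0.2  16.68  3.43] turn 0.004 alt -3.137
```

```bash
python3 -c "
from h import *
w=toworld([0,-177])[0];print(w)
for i in range(4): q,e=grab('side','t')
crop(q,200,150,360,340,'pics/c22.png',4)
plan(w[0],w[1],150,TH)"
```

```text
[ 616.33622669 -105.79394726]
t 25.8 tcp [620.3  61.3 189.4] yaw -0.004 tilt [-0.01  -0.007 -1.   ] q6 0.03 F [-0.3  0.8 -0.9] open 49.9
inc [-0.29 16.68  4.07] turn 0.004 alt -3.137
```

View pics/c22.png

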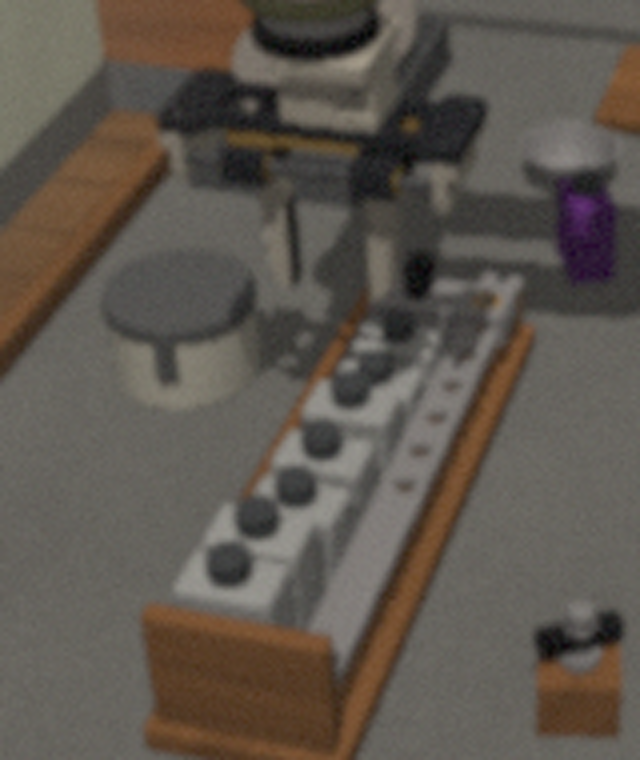

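>>> {"name": "play_rows", "arguments": {
  "increments": [
    [[-0.2,16.7,0.5,0],[-0.2,16.7,0.5,0],[-0.2,16.7,1.5,0],[-0.2,16.7,3,0],[-0.2,16.7,4,0]]
  ]
}}

```text
t: 26.3
tool_pos: [0.6154, -0.1087, 0.1474]
orientation: [3.135, -0.012, -0.022]
force: [0.2, 1.0, -0.6]
opening: 0.0501
```

>>> {"name": "play_rows", "arguments": {
  "increments": [
    [[0,0,0,0],[0,0,0,0]]
  ]
}}

```text
t: 26.5
tool_pos: [0.6144, -0.1076, 0.1458]
orientation: [3.135, -0.011, -0.027]
force: [0.2, 0.3, 0.0]
opening: 0.0499
```

```bash
python3 -c "
from h import *
w=toworld([0,-177])[0];print(w)
q,e=grab('side','u');crop(q,250,130,370,250,'pics/c23.png',5)
plan(w[0],w[1],91,TH)"
```

```text
[ 616.33622669 -105.79394726]
t 26.55 tcp [ 615.1 -107.5  146.8] yaw -0.006 tilt [-0.015 -0.006 -1.   ] q6 -0.24 F [-0.5  0.1  0.7] open 50.0
inc [ 0.21 -0.21  5.58] turn 0.002 alt -3.14
```

View pics/c23.png

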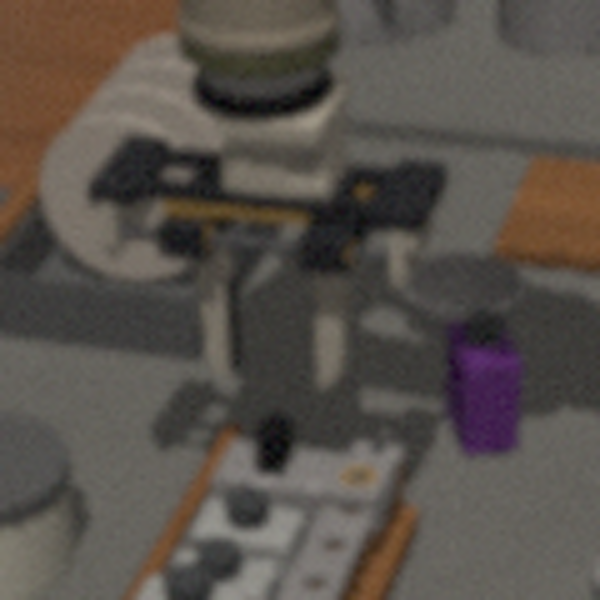

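>>> {"name": "play_rows", "arguments": {
  "increments": [
    [[0.2,-0.2,2,0],[0.2,-0.2,4,0],[0.2,-0.2,5.5,0],[0.2,-0.2,5.6,0],[0.2,-0.2,5.6,0]]
  ]
}}

```text
t: 27.05
tool_pos: [0.6164, -0.1053, 0.0911]
orientation: [3.135, -0.009, -0.024]
force: [1.3, 0.3, -0.2]
opening: 0.05
```

>>> {"name": "play_rows", "arguments": {
  "increments": [
    [[0,0,0,0],[0,0,0,0],[0,0,0,0],[0,0,0,0],[0,0,0,0]]
  ],
  "jaw": 0.8,
  "squeeze": 40
}}

```text
t: 27.55
tool_pos: [0.6168, -0.1054, 0.0915]
orientation: [3.135, -0.009, -0.023]
force: [-2.1, 0.5, 1.9]
opening: 0.0176
```

```bash
python3 -c "
from h import *
w=toworld([0,-81])[0];print(w)
plan(w[0],w[1],91,TH)"
```

```text
[617.13013764  -9.7972301 ]
t 27.55 tcp [ 616.8 -105.4   91.5] yaw -0.006 tilt [-0.014 -0.006 -1.   ] q6 -0.24 F [-2.1  0.5  1.9] open 17.6
inc [-0.02 -9.57 -0.01] turn 0.002 alt -3.139
```

>>> {"name": "play_rows", "arguments": {
  "increments": [
    [[0,-1,0,0],[0,-2,0,0],[0,-3,0,0],[0,-4,0,0],[0,-5,0,0]]
  ]
}}

```text
t: 28.05
tool_pos: [0.6172, -0.0546, 0.0915]
orientation: [3.135, -0.009, -0.022]
force: [-0.9, -4.1, 3.8]
opening: 0.0181
```

>>> {"name": "play_rows", "arguments": {
  "increments": [
    [[0,-1,0,0],[0,-2,0,0],[0,-3,0,0],[0,-3,0,0]]
  ]
}}

```text
t: 28.45
tool_pos: [0.6174, -0.0225, 0.0915]
orientation: [3.136, -0.007, -0.022]
force: [-3.1, 1.9, 4.2]
opening: 0.0175
```

```bash
python3 -c "
from h import *
w=toworld([0,-81])[0];print(w)
q,e=grab('side','v');crop(q,200,150,360,340,'pics/c24.png',4)
plan(w[0],w[1],91,TH)"
```

```text
[617.13013764  -9.7972301 ]
t 28.5 tcp [617.4 -22.8  91.4] yaw -0.004 tilt [-0.014 -0.005 -1.   ] q6 -0.11 F [-1.6  2.2  4. ] open 17.5
inc [-0.03 -1.3   0.04] turn 0.004 alt -3.138
```

View pics/c24.png

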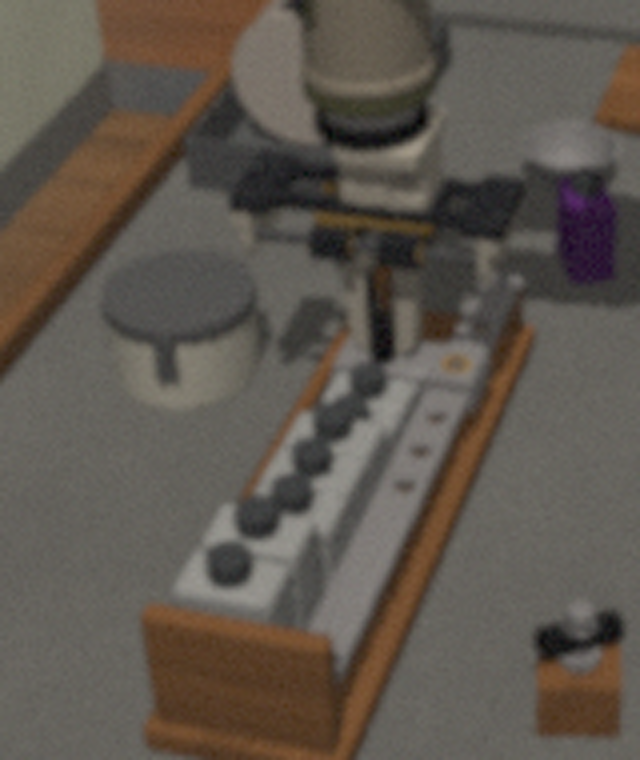

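>>> {"name": "play_rows", "arguments": {
  "increments": [
    [[0,-0.6,0,0],[0,-1.2,0,0],[0,-1.35,0,0],[0,-1.35,0,0],[0,-1.35,0,0]]
  ]
}}

```text
t: 29.0
tool_pos: [0.6175, -0.0096, 0.0914]
orientation: [3.136, -0.007, -0.022]
force: [-1.7, -2.8, 3.1]
opening: 0.0177
```

```bash
python3 -c "
from h import *
w=toworld([0,-81])[0];print(w)
q,e=grab('side','w')
plan(w[0],-9.3,91,TH)"
```

```text
[617.13013764  -9.7972301 ]
t 29.05 tcp [617.5  -9.5  91.4] yaw -0.005 tilt [-0.014 -0.005 -1.   ] q6 -0.09 F [-1.3 -3.8  2.7] open 17.6
inc [-0.04 -0.03  0.04] turn 0.004 alt -3.138
```

>>> {"name": "play_rows", "arguments": {
  "increments": [
    [[0,0,0,0],[0,0,0,0],[0,0,0,0],[0,0,-3,0],[0,0,-8,0]]
  ],
  "jaw": 4.0,
  "squeeze": 25
}}

```text
t: 29.55
tool_pos: [0.6153, -0.0085, 0.1671]
orientation: [3.137, -0.007, -0.037]
force: [0.4, -0.6, -0.4]
opening: 0.0398
```

```bash
python3 -c "
from h import *
for i in range(3): p,e=grab('top','x')
plan(428,209,200,-1.04)"
```

```text
t 29.7 tcp [621.5  -9.1 176.4] yaw -0.004 tilt [-0.006 -0.006 -1.   ] q6 -0.09 F [-0.5  0.2 -0.2] open 39.6
inc [-19.46 -21.71  -2.38] turn 1.036 alt -2.106
```

>>> {"name": "play_rows", "arguments": {
  "increments": [
    [[-19.5,-21.7,-2.4,1.036],[-19.5,-21.7,-2.4,1.036],[-19.5,-21.7,-2.4,1.036],[-19.5,-21.7,-2.4,1.036],[-19.5,-21.7,-2.4,1.036]]
  ]
}}

```text
t: 30.2
tool_pos: [0.4569, 0.1746, 0.1944]
orientation: [2.921, -1.135, -0.011]
force: [0.7, 0.5, 0.4]
opening: 0.0397
```

```bash
python3 -c "
from h import *
p,e=grab('top','y');q,e=grab('side','y')
crop(p,190,200,390,270,'pics/c25.png',4);crop(q,315,290,375,345,'pics/c26.png',12)
plan(428,209,180,-1.04)"
```

```text
t 30.3 tcp [455.7 177.1 195.1] yaw -0.738 tilt [-0.009 -0.003 -1.   ] q6 1.0 F [ 0.2 -0.6 -0. ] open 39.8
inc [-4.19 -0.51  1.52] turn 0.302 alt -2.839
```

View pics/top_y.png

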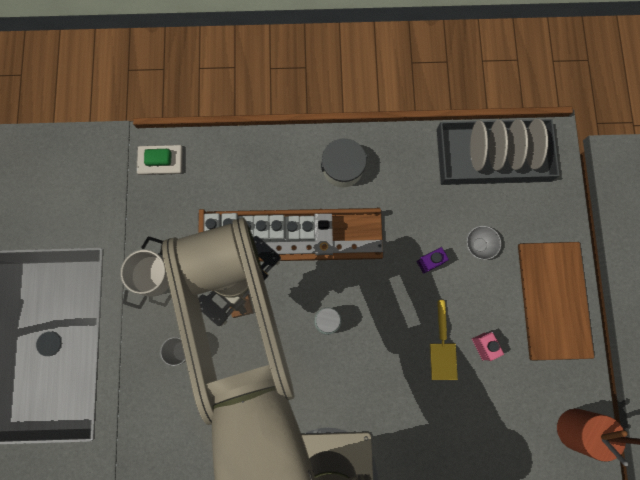

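View pics/c25.png

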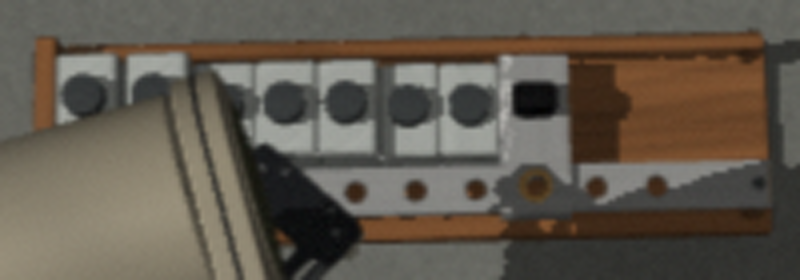

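```bash
python3 -c "
from h import *
p=cv2.imread('pics/top_y.png'); crop(p,310,232,350,262,'pics/c27.png',20)
hs=cv2.cvtColor(p,cv2.COLOR_BGR2HSV)
m=((hs[...,0]>10)&(hs[...,0]<30)&(hs[...,1]>100))[238:256,315:333]; print(m.astype(int))
for uv in ([324,246.0],):
  X=onplane('top',uv,.075)[0]*1000;print(X,torack(X))
print(proj('top',[ *(toworld([-51.5,-81])[0]/1000),.075]),proj('top',[ *(toworld([-51.5,-81])[0]/1000),.066]))
"
```

```text
[[0 0 0 0 0 0 0 0 0 0 0 0 0 0 0 0 0 0]
 [0 0 0 0 0 0 0 0 0 0 0 0 0 0 0 0 0 0]
 [0 0 0 0 0 0 0 0 0 0 0 0 0 0 0 0 0 0]
 [0 0 0 0 0 0 0 0 0 0 0 0 0 0 0 0 0 0]
 [0 0 0 0 0 0 0 0 0 1 0 0 0 0 0 0 0 0]
 [0 0 0 0 0 0 1 1 1 1 1 1 0 0 0 0 0 0]
 [0 0 0 0 0 1 1 0 0 0 1 1 1 0 0 0 0 0]
 [0 0 0 0 0 1 1 1 1 1 1 1 1 0 0 0 0 0]
 [0 0 0 0 0 1 1 1 1 1 1 1 1 0 0 0 0 0]
 [0 0 0 0 0 1 1 1 1 1 1 1 1 0 0 0 0 0]
 [0 0 0 0 0 1 1 1 1 1 1 1 0 0 0 0 0 0]
 [0 0 0 0 0 0 1 1 1 1 1 0 0 0 0 0 0 0]
 [0 0 0 0 0 0 0 0 0 0 0 0 0 0 0 0 0 0]
 [0 0 0 0 0 0 0 0 0 0 0 0 0 0 0 0 0 0]
 [0 0 0 0 0 0 0 0 0 0 0 0 0 0 0 0 0 0]
 [0 0 0 0 0 0 0 0 0 0 0 0 0 0 0 0 0 0]
 [0 0 0 0 0 0 0 0 0 0 0 0 0 0 0 0 0 0]
 [1 1 1 1 1 1 1 1 1 1 1 1 1 1 1 1 1 1]]
[565.5625012  -10.16671324  75.        ] [[-51.56281743 -81.79592999]]
[[323.68192265 245.9819498 ]] [[323.62493438 246.63617981]]
```

View pics/c27.png

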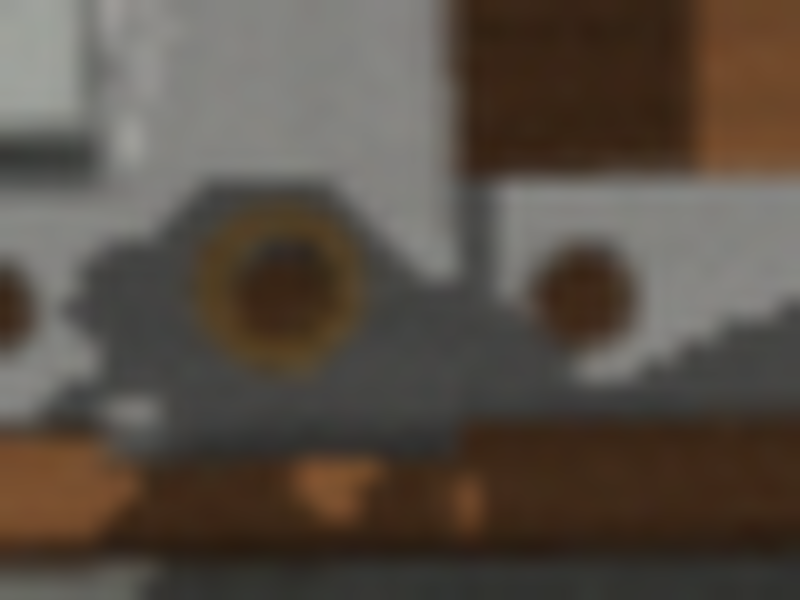

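View pics/c26.png

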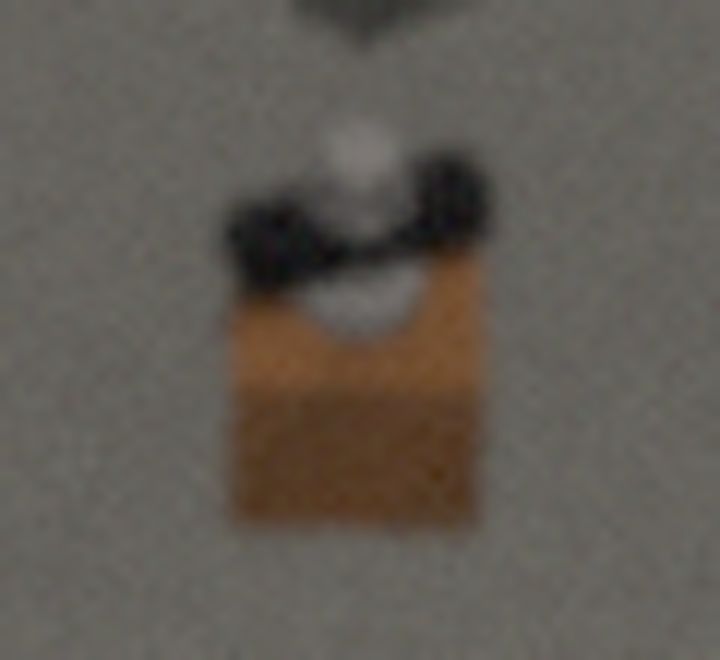

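```bash
python3 -c "
from h import *
for P in [(.618,.168,.108),(.616,.162,.108),(.618,.120,.108),(.616,.114,.108),(.6175,.061,.108)]:
    print(P,(proj('side',P)[0]-[200,150])*4)
print(onplane('side',[200+295/4,150+483/4],.108)*1000,onplane('side',[200+321.5/4,150+436/4],.108)*1000)
for i in range(1): q,e=read_camera('side')
plan(428,209,180,-1.04)
"
```

```text
(0.618, 0.168, 0.108) [290.23500616 476.2864968 ]
(0.616, 0.162, 0.108) [296.55632456 470.85456014]
(0.618, 0.12, 0.108) [315.48465072 430.27508516]
(0.616, 0.114, 0.108) [321.50351695 425.19413067]
(0.6175, 0.061, 0.108) [345.04697693 377.82465421]
[[612.98532862 173.48840148 108.        ]] [[612.3765602  124.74968681 108.        ]]
t 30.35 tcp [457.3 175.4 195. ] yaw -0.732 tilt [-0.008 -0.005 -1.   ] q6 0.99 F [ 0.   0.2 -0. ] open 40.1
inc [-4.42 -0.56  1.5 ] turn 0.308 alt -2.833
```

>>> {"name": "play_rows", "arguments": {
  "increments": [
    [[-4.4,-0.6,1.5,0.308],[-4.4,-0.6,2.5,0.308],[-4.4,-0.6,3.5,0.308],[-4.4,-0.6,3.5,0.308],[-4.4,-0.6,3.5,0.308]]
  ]
}}

```text
t: 30.85
tool_pos: [0.4287, 0.2082, 0.1597]
orientation: [2.721, -1.552, -0.009]
force: [0.5, -0.0, 0.5]
opening: 0.0396
```

```bash
python3 -c "
from h import *
q,e=grab('side','z');crop(q,305,250,385,345,'pics/c28.png',8)
plan(428,209,110,-1.04)
s=read_state()
M=R.from_rotvec(s['orientation']).as_matrix()
for sx in (-1,1):
  tip=s['tool_pos']+M@[sx*s['opening']/2,0,.011]; u=proj('side',tip)[0]; print(tip.round(3),u,(u-[305,250])*8)
"
```

```text
t 30.9 tcp [429.  208.3 160.2] yaw -1.038 tilt [-0.008 -0.005 -1.   ] q6 1.38 F [ 0.7 -0.5  0.2] open 40.1
inc [-0.11  0.    5.02] turn 0.002 alt -3.139
[0.419 0.226 0.149] [347.90511263 284.03666876] [343.24090106 272.29335008]
[0.439 0.191 0.149] [342.20834336 273.01433018] [297.66674687 184.11464141]
```

View pics/c28.png

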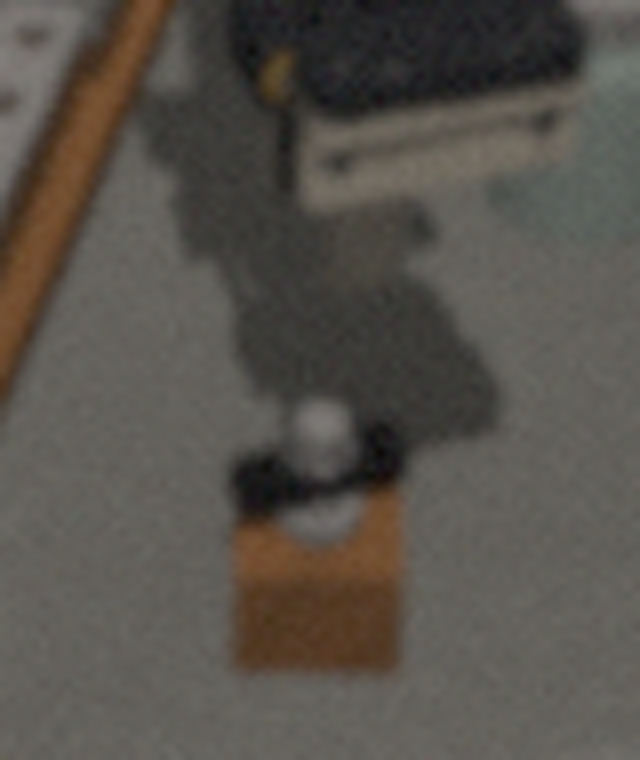

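>>> {"name": "play_rows", "arguments": {
  "increments": [
    [[-0.1,0,1.5,0],[-0.1,0,3.5,0],[-0.1,0,5.5,0],[-0.1,0,5.7,0],[-0.1,0,5.7,0]]
  ]
}}

```text
t: 31.4
tool_pos: [0.4276, 0.2085, 0.1026]
orientation: [2.72, -1.553, -0.009]
force: [0.4, -0.3, -0.4]
opening: 0.04
```

```bash
python3 -c "
from h import *
q,e=grab('side','A');crop(q,305,250,385,345,'pics/c29.png',8)
plan(428,209,62,-1.04)
s=read_state()
M=R.from_rotvec(s['orientation']).as_matrix()
for sx in (-1,1):
  tip=s['tool_pos']+M@[sx*s['opening']/2,0,.011]; u=proj('side',tip)[0]; print(tip.round(3),u,(u-[305,250])*8)
"
```

```text
t 31.45 tcp [428.3 208.8 103.6] yaw -1.038 tilt [-0.008 -0.005 -1.   ] q6 1.39 F [-0.5  0.2 -0.2] open 40.3
inc [-0.03 -0.02  4.16] turn 0.002 alt -3.139
[0.418 0.226 0.093] [347.46328145 303.1850758 ] [339.70625158 425.48060639]
[0.438 0.191 0.093] [341.92006932 291.87214292] [295.36055453 334.97714338]
```

View pics/c29.png

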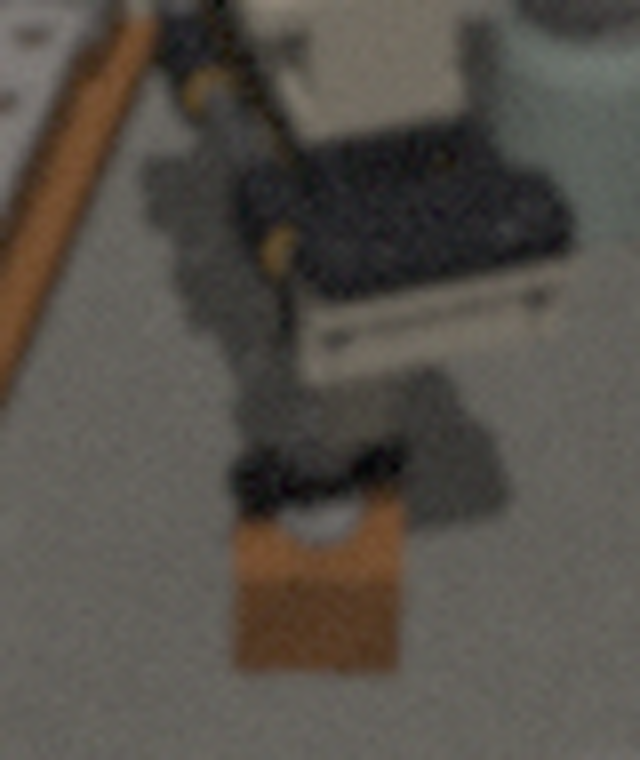

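>>> {"name": "play_rows", "arguments": {
  "increments": [
    [[0,0,1.5,0],[0,0,3.0,0],[0,0,4.0,0],[0,0,4.1,0],[0,0,4.1,0]]
  ]
}}

```text
t: 31.95
tool_pos: [0.4283, 0.2088, 0.0631]
orientation: [2.722, -1.554, -0.007]
force: [-0.3, 0.4, 0.3]
opening: 0.0401
```

```bash
python3 -c "
from h import *
q,e=grab('side','B');crop(q,305,250,385,345,'pics/c30.png',8)
p,e=grab('top','B');crop(p,200,260,280,340,'pics/c31.png',8)
plan(428,209,62,-1.04)
"
```

```text
t 32.05 tcp [428.7 208.9  63.6] yaw -1.037 tilt [-0.007 -0.004 -1.   ] q6 1.39 F [ 0.5 -0.1  0.3] open 40.0
inc [-0.04  0.05  0.16] turn 0.003 alt -3.139
```

View pics/c30.png

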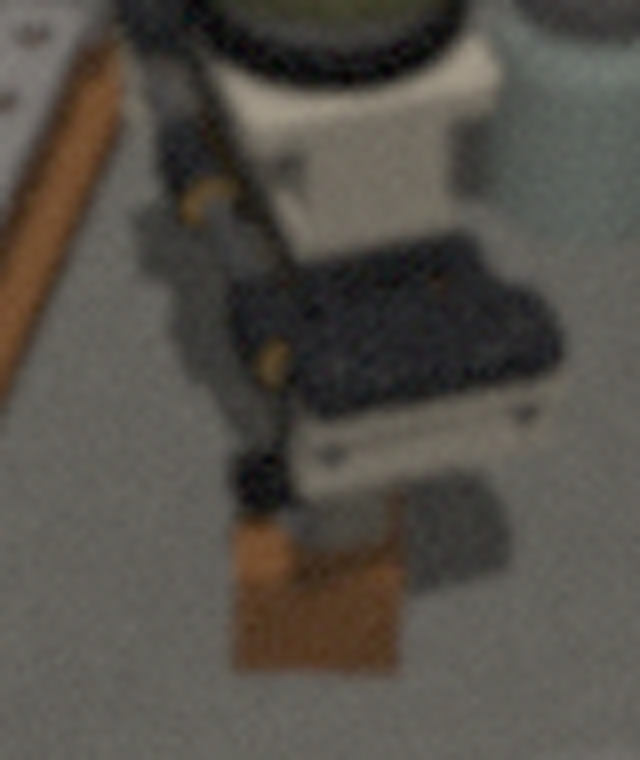

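View pics/c31.png

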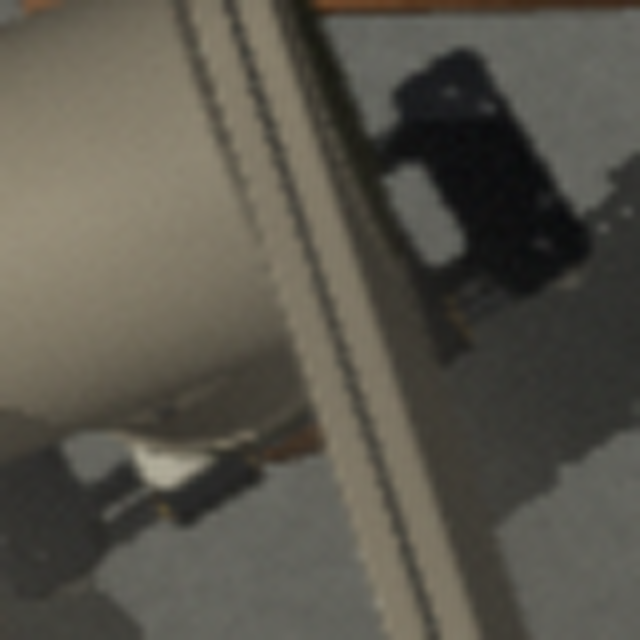

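>>> {"name": "play_rows", "arguments": {
  "increments": [
    [[0,0,0.1,0],[0,0,0.1,0],[0,0,0.1,0],[0,0,0.1,0],[0,0,0.1,0]]
  ],
  "jaw": 0.8,
  "squeeze": 30
}}

```text
t: 32.55
tool_pos: [0.4288, 0.209, 0.0628]
orientation: [2.723, -1.554, -0.006]
force: [-1.3, 0.4, 2.2]
opening: 0.0158
```

>>> {"name": "play_rows", "arguments": {
  "increments": [
    [[0,0,-1,0],[0,0,-3,0],[0,0,-6,0],[0,0,-10,0],[0,0,-12,0]]
  ]
}}

```text
t: 33.05
tool_pos: [0.4308, 0.2099, 0.1869]
orientation: [2.725, -1.556, -0.001]
force: [0.7, 0.2, -0.3]
opening: 0.0153
```

```bash
python3 -c "
from h import *
for i in range(3): q,e=grab('side','C')
crop(q,295,210,395,345,'pics/c32.png',6)
w=toworld([-51.5,-81])[0];print(w)
plan(w[0],w[1],170)
"
```

```text
[565.63189874  -9.37132996]
t 33.2 tcp [430.6 209.8 184.6] yaw -1.037 tilt [-0.003 -0.003 -1.   ] q6 1.39 F [-0.   0.6 -2.1] open 15.7
inc [25.74 -0.48  1.48] turn 0 alt 0.0
```

View pics/c32.png

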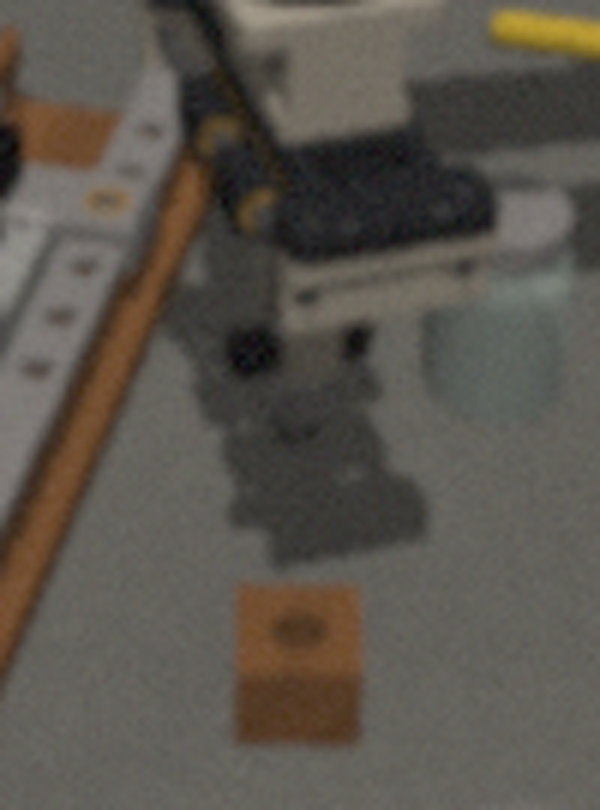

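```bash
python3 -c "
from h import *
plan(565.6,-9.4,170,TH)
"
```

```text
t 33.2 tcp [430.6 209.8 184.6] yaw -1.037 tilt [-0.003 -0.003 -1.   ] q6 1.39 F [-0.   0.6 -2.1] open 15.7
inc [25.74 -0.48  1.48] turn -1.029 alt 2.113
```

>>> {"name": "play_rows", "arguments": {
  "increments": [
    [[25.7,-0.5,0,-1.029],[25.7,-0.5,0,-1.029],[25.7,-0.5,0,-1.029],[25.7,-0.5,0,-1.029],[25.7,-0.5,0,-1.029]]
  ]
}}

```text
t: 33.7
tool_pos: [0.5505, 0.0133, 0.1822]
orientation: [3.091, -0.535, -0.011]
force: [0.2, 0.1, -0.4]
opening: 0.016
```

>>> {"name": "play_rows", "arguments": {
  "increments": [
    [[0,0,0,0],[0,0,0,0]]
  ]
}}

```text
t: 33.9
tool_pos: [0.5492, 0.0122, 0.1795]
orientation: [3.09, -0.54, -0.018]
force: [-0.3, 0.1, -2.0]
opening: 0.0156
```

```bash
python3 -c "
from h import *
plan(565.6,-9.4,150,TH)
"
```

```text
t 33.9 tcp [549.2  12.2 179.5] yaw -0.346 tilt [-0.012 -0.003 -1.   ] q6 0.28 F [-0.3  0.1 -2. ] open 15.6
inc [2.3  1.46 2.94] turn -0.338 alt 2.804
```

>>> {"name": "play_rows", "arguments": {
  "increments": [
    [[2.3,1.5,0.5,-0.338],[2.3,1.5,1.5,-0.338],[2.3,1.5,2.5,-0.338],[2.3,1.5,2.5,-0.338],[2.3,1.5,2.5,-0.338]]
  ]
}}

```text
t: 34.4
tool_pos: [0.5645, -0.0086, 0.1536]
orientation: [3.139, -0.014, -0.022]
force: [-0.0, 0.1, -0.6]
opening: 0.0158
```

```bash
python3 -c "
from h import *
for i in range(2): q,e=grab('side','D')
crop(q,260,150,340,250,'pics/c33.png',8)
p,e=grab('top','D');crop(p,290,200,370,280,'pics/c34.png',6)
plan(565.6,-9.4,142,TH)
"
```

```text
t 34.55 tcp [565.6  -9.1 155. ] yaw -0.008 tilt [-0.011 -0.003 -1.   ] q6 -0.1 F [-0.1  0.8 -1.4] open 15.7
inc [0.02 0.02 1.3 ] turn -0.0 alt 3.142
```

View pics/c33.png

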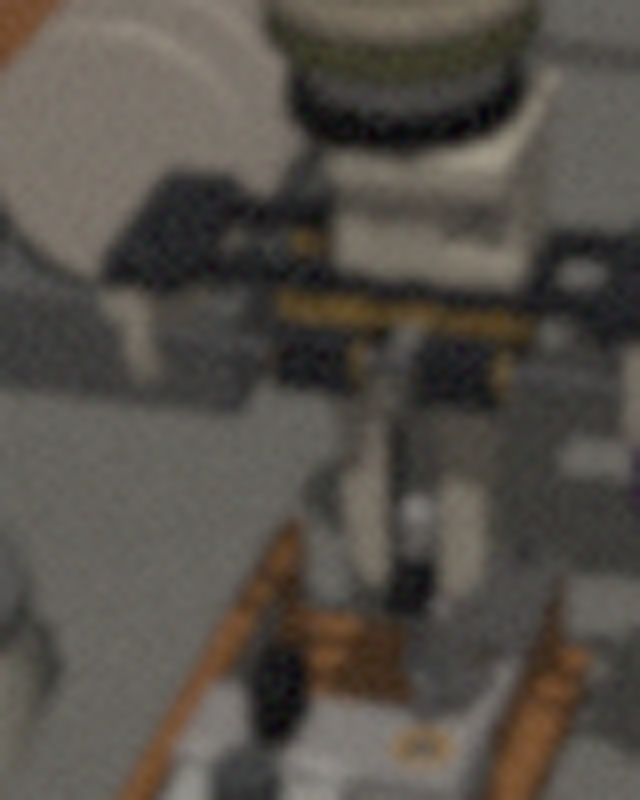

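View pics/c34.png

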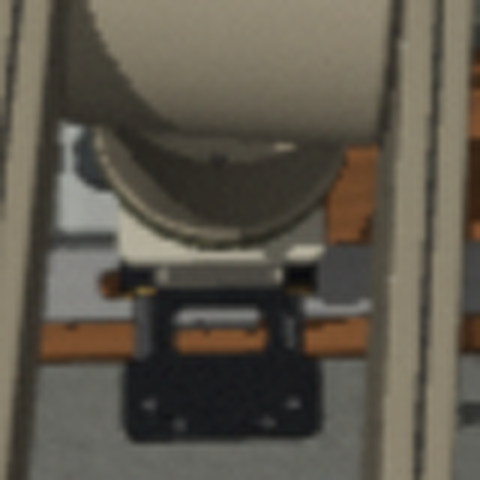

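```bash
python3 -c "
from h import *
q=cv2.imread('pics/side_D.png'); crop(q,295,205,330,250,'pics/c35.png',16)
f=lambda P:((proj('side',np.array(P)/1000)[0]-[295,205])*16+7.5).round(1)
print('ring pred',f((565.6,-9.4,75)))
x,y,z=565.6,-9.1,155
for n,dz in (('button top',-22.8+40),('bar top',-22.8+28),('bar bot',-22.8+12),('shoulder top',-22.8+8),('shoulder bot',-22.8),('tip',-56.3)): print(n,f((x,y,z+dz)))
"
```

```text
ring pred [286.9 606. ]
button top [276.4 130. ]
bar top [277.7 191.3]
bar bot [279.4 271.9]
shoulder top [279.8 291.9]
shoulder bot [280.7 331.6]
tip [284.1 494.6]
```

View pics/c35.png

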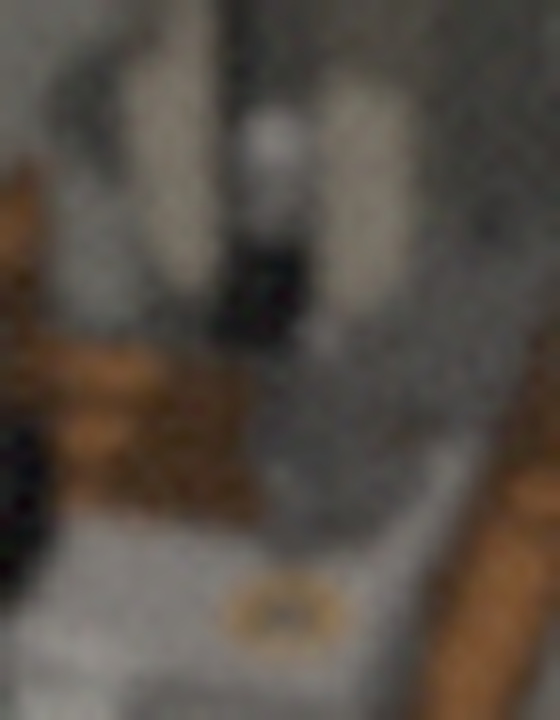

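>>> {"name": "play_rows", "arguments": {
  "increments": [
    [[0.08,0,0.8,0],[0.08,0,1.5,0],[0.08,0,1.9,0],[0.08,0,1.9,0],[0.08,0,1.9,0]]
  ]
}}

```text
t: 35.05
tool_pos: [0.566, -0.0093, 0.1357]
orientation: [3.139, -0.013, -0.018]
force: [-1.2, 0.4, -0.3]
opening: 0.0156
```

```bash
python3 -c "
from h import *
for i in range(2): q,e=grab('side','E')
crop(q,295,205,330,250,'pics/c36.png',16)
plan(566.4,-9.4,121,TH)
"
```

```text
t 35.15 tcp [566.4  -9.3 136.2] yaw -0.009 tilt [-0.011 -0.003 -1.   ] q6 -0.1 F [0.3 0.  0. ] open 15.8
inc [0.02 0.   1.52] turn -0.0 alt 3.141
```

View pics/c36.png

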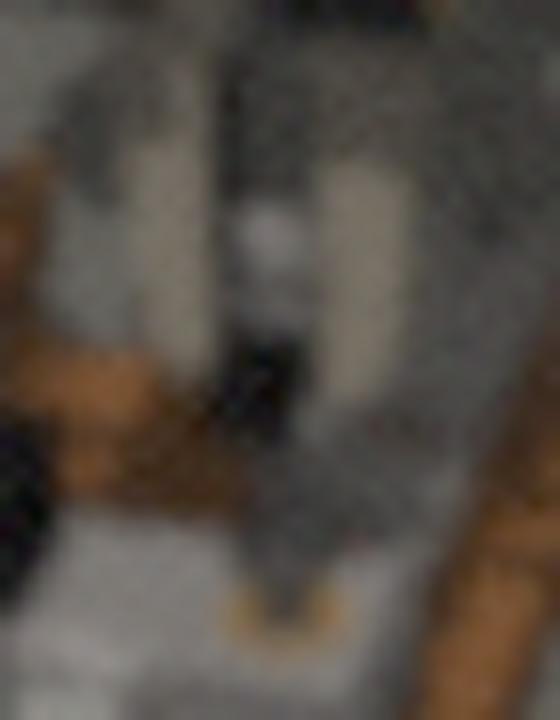

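>>> {"name": "play_rows", "arguments": {
  "increments": [
    [[0,0,0.4,0],[0,0,0.8,0],[0,0,1.2,0],[0,0,1.4,0],[0,0,1.5,0]]
  ]
}}

```text
t: 35.65
tool_pos: [0.5661, -0.0091, 0.1208]
orientation: [3.139, -0.013, -0.017]
force: [0.1, 2.4, 0.4]
opening: 0.0157
```

```bash
python3 -c "
from h import *
for i in range(2): q,e=grab('side','F')
crop(q,295,205,330,250,'pics/c37.png',16)
plan(566.4,-9.4,120.3,TH)
"
```

```text
t 35.75 tcp [566.1  -9.2 120.8] yaw -0.008 tilt [-0.011 -0.002 -1.   ] q6 -0.1 F [ 0.6  1.3 -2.6] open 15.7
inc [0.03 0.02 0.05] turn -0.0 alt 3.141
```

View pics/c37.png

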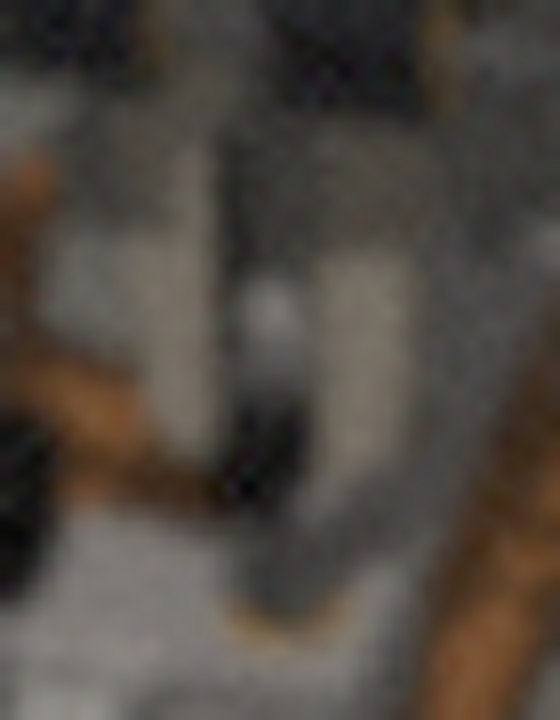

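>>> {"name": "play_rows", "arguments": {
  "increments": [
    [[0,0,0.1,0],[0,0,0.2,0],[0,0,0.2,0]]
  ]
}}

```text
t: 36.05
tool_pos: [0.5665, -0.0092, 0.1201]
orientation: [3.139, -0.013, -0.016]
force: [-2.7, 1.5, 7.3]
opening: 0.016
```

>>> {"name": "play_rows", "arguments": {
  "increments": [
    [[0,0,0,0],[0,0,0,0],[0,0,0,0],[0,0,-2,0],[0,0,-4,0]]
  ],
  "jaw": 4.0
}}

```text
t: 36.55
tool_pos: [0.5659, -0.0092, 0.1594]
orientation: [3.139, -0.013, -0.02]
force: [1.4, 0.4, -0.2]
opening: 0.0398
```

>>> {"name": "play_rows", "arguments": {
  "increments": [
    [[0,0,-2,0],[0,0,-2,0],[0,0,-2,0]]
  ]
}}

```text
t: 36.85
tool_pos: [0.5663, -0.0092, 0.1791]
orientation: [3.139, -0.013, -0.019]
force: [0.7, 1.3, 0.1]
opening: 0.0401
```

```bash
python3 -c "
from h import *
for i in range(2): q,e=grab('side','G')
crop(q,280,190,330,250,'pics/c38.png',12)
plan(565.6,-9.4,160,TH)
f=lambda P:((proj('side',np.array(P)/1000)[0]-[280,190])*12+5.5).round(1)
print('btn',f((565.6,-9.4,137.5)),'ring',f((565.6,-9.4,75)))
"
```

```text
t 36.95 tcp [565.4  -9.1 177.8] yaw -0.009 tilt [-0.015 -0.003 -1.   ] q6 -0.1 F [-0.  -0.3 -0.5] open 40.0
inc [0.04 0.02 1.78] turn -0.0 alt 3.141
btn [390.3 408.1] ring [395.1 634.4]
```

View pics/c38.png

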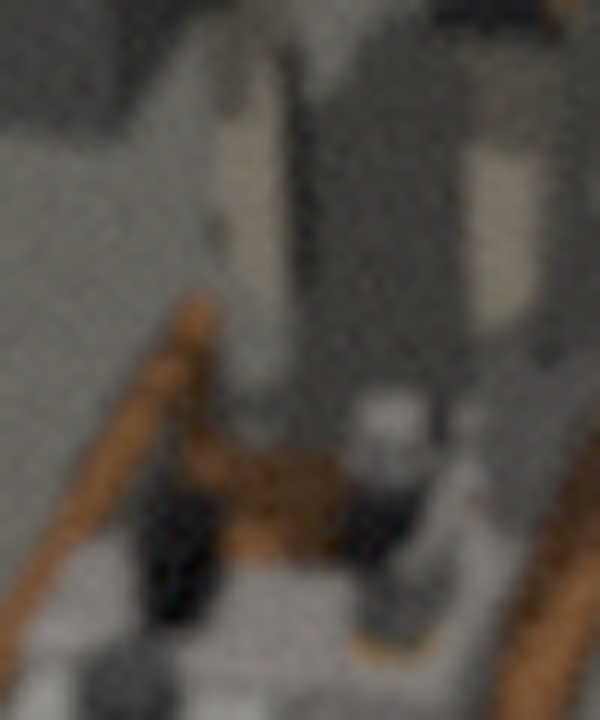

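>>> {"name": "play_rows", "arguments": {
  "increments": [
    [[0.02,0,0,0],[0.02,0,0,0],[0.02,0,0.8,0],[0.02,0,1.6,0],[0.02,0,2.0,0]]
  ],
  "jaw": 0.0,
  "squeeze": 20
}}

```text
t: 37.45
tool_pos: [0.5645, -0.0091, 0.156]
orientation: [3.139, -0.013, -0.026]
force: [-0.0, -0.2, 0.1]
opening: 0.0048
```

>>> {"name": "play_rows", "arguments": {
  "increments": [
    [[0,0,0,0],[0,0,0,0]]
  ]
}}

```text
t: 37.65
tool_pos: [0.5642, -0.0091, 0.1555]
orientation: [3.139, -0.013, -0.028]
force: [0.4, -0.2, -0.0]
opening: 0.0006
```

```bash
python3 -c "
from h import *
for i in range(1): q,e=grab('side','H')
crop(q,280,190,330,250,'pics/c39.png',12)
plan(565.6,-9.4,117.5,TH)
"
```

```text
t 37.7 tcp [564.5  -9.1 155.9] yaw -0.009 tilt [-0.017 -0.002 -1.   ] q6 -0.1 F [ 0.6 -0.  -0.2] open 0.4
inc [0.18 0.02 3.84] turn -0.0 alt 3.141
```

View pics/c39.png

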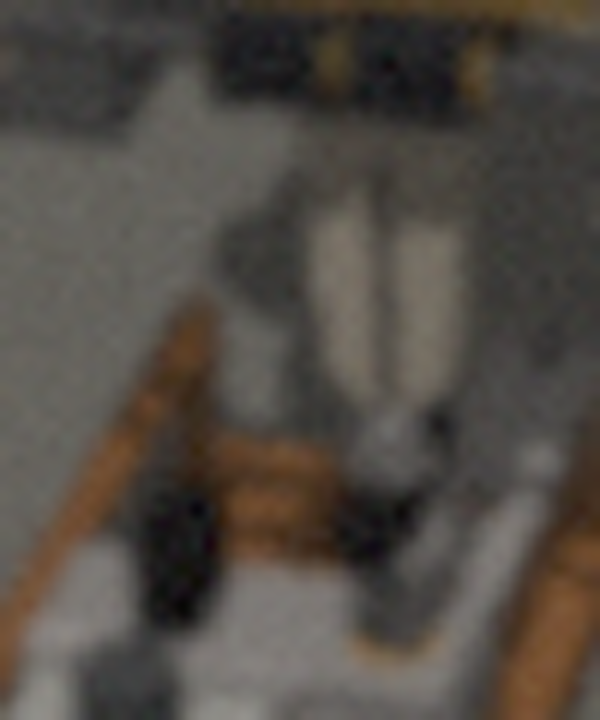

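>>> {"name": "play_rows", "arguments": {
  "increments": [
    [[0.15,0,0.5,0],[0.15,0,0.9,0],[0.15,0,1.3,0],[0.15,0,1.6,0],[0.17,0,1.8,0]]
  ]
}}

```text
t: 38.2
tool_pos: [0.5659, -0.0091, 0.1377]
orientation: [3.139, -0.013, -0.027]
force: [-0.4, 0.6, -0.1]
opening: 0.0009
```

```bash
python3 -c "
from h import *
plan(565.6,-9.4,117.5,TH)
"
```

```text
t 38.2 tcp [565.9  -9.1 137.7] yaw -0.009 tilt [-0.017 -0.002 -1.   ] q6 -0.09 F [-0.4  0.6 -0.1] open 0.9
inc [0.   0.02 2.02] turn -0.0 alt 3.141
```

>>> {"name": "play_rows", "arguments": {
  "increments": [
    [[0,0,0.5,0],[0,0,1.0,0],[0,0,1.5,0],[0,0,1.9,0],[0,0,2.1,0]]
  ]
}}

```text
t: 38.7
tool_pos: [0.5667, -0.0087, 0.118]
orientation: [3.14, -0.013, -0.023]
force: [-2.6, 3.5, 19.1]
opening: 0.0003
```

```bash
python3 -c "
from h import *
plan(565.6,-9.4,117.5,TH)
for i in range(1): q,e=grab('side','I')
crop(q,280,190,330,250,'pics/c40.png',12)
plan(565.6,-9.4,117.5,TH)
"
```

```text
t 38.7 tcp [566.7  -8.7 118. ] yaw -0.008 tilt [-0.014 -0.001 -1.   ] q6 -0.09 F [-2.6  3.5 19.1] open 0.3
inc [-0.1   0.08  0.05] turn -0.0 alt 3.141
t 38.75 tcp [566.6  -8.6 118.2] yaw -0.008 tilt [-0.014 -0.001 -1.   ] q6 -0.09 F [-2.8  2.6 11. ] open 0.5
inc [-0.1   0.08  0.07] turn -0.0 alt 3.142
```

View pics/c40.png

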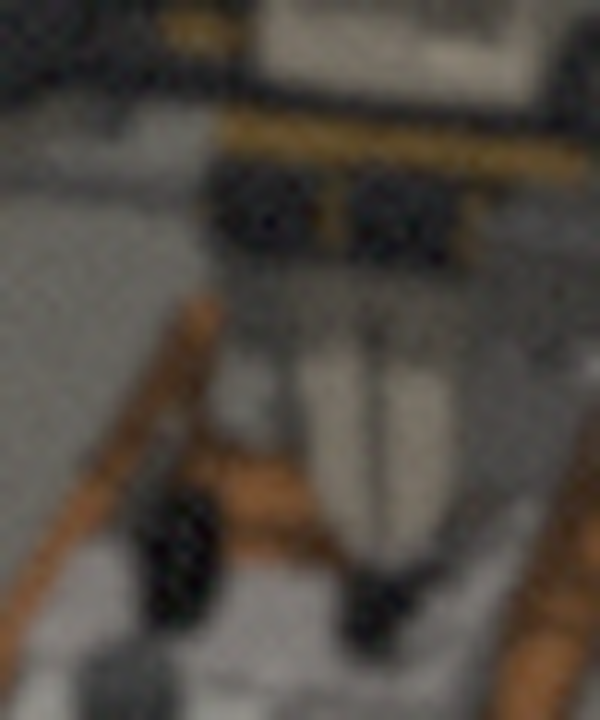

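>>> {"name": "play_rows", "arguments": {
  "increments": [
    [[0,0,-1,0],[0,0,-2,0],[0,0,-4,0],[0,0,-7,0],[0,0,-10,0]]
  ]
}}

```text
t: 39.25
tool_pos: [0.5673, -0.0086, 0.2186]
orientation: [3.14, -0.013, -0.026]
force: [0.5, -0.0, -0.2]
opening: 0.0006
```

>>> {"name": "play_rows", "arguments": {
  "increments": [
    [[-5,15,-3,0],[-10,20,-3,0],[-15,25,-3,0],[-15,30,-3,0],[-15,30,-3,0]]
  ]
}}

```text
t: 39.75
tool_pos: [0.4533, -0.2295, 0.2459]
orientation: [3.14, -0.013, -0.026]
force: [1.2, -0.7, 0.2]
opening: 0.0007
```

```bash
python3 -c "
from h import *
for i in range(3): q,e=grab('side','J')
p,e=grab('top','J')
crop(p,190,200,390,270,'pics/c41.png',4); crop(q,230,190,340,330,'pics/c42.png',5); crop(q,280,190,330,250,'pics/c43.png',12)
plan(565.6,-9.4,117.5,TH)
f=lambda P:((proj('side',np.array(P)/1000)[0]-[280,190])*12+5.5).round(1)
print('btn out',f((565.6,-9.4,115)),'btn in',f((565.6,-9.4,107)),'ring',f((565.6,-9.4,75)))
P=cloud('top',e); u,v=proj('top',[.5656,-.0094,.115])[0]; print(u,v,P[int(v)-3:int(v)+4,int(u)-3:int(u)+4,2].round(3))
"
```

```text
t 39.95 tcp [ 454.  -229.1  245.7] yaw -0.012 tilt [-0.016 -0.001 -1.   ] q6 -0.55 F [-0.2 -0.2 -0.7] open 0.4
inc [ 11.1  -22.12  12.6 ] turn -0.003 alt 3.138
btn out [392.  491.1] btn in [392.7 520.2] ring [395.1 634.4]
323.95686527730385 242.97826975310366 [[0.077 0.076 0.076 0.073 0.077 0.08  0.072]
 [0.079 0.078 0.075 0.079 0.11  1.38  0.076]
 [0.102 0.099 0.107 0.117 0.115 0.114 0.122]
 [0.105 0.107 0.118 0.121 0.115 0.115 0.118]
 [0.102 0.107 0.119 0.119 0.11  0.115 0.117]
 [0.101 0.1   0.115 0.112 0.118 0.112 0.114]
 [0.106 0.101 0.116 0.118 0.114 0.12  0.118]]
```

View pics/c41.png

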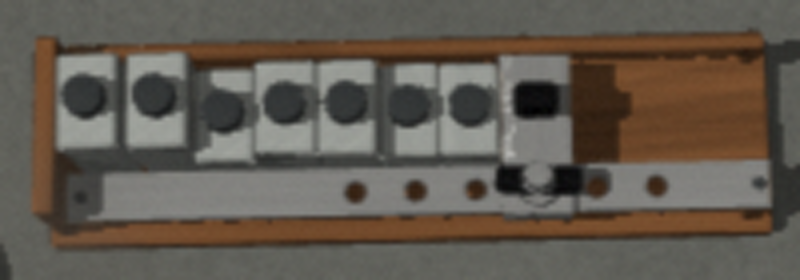

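View pics/c42.png

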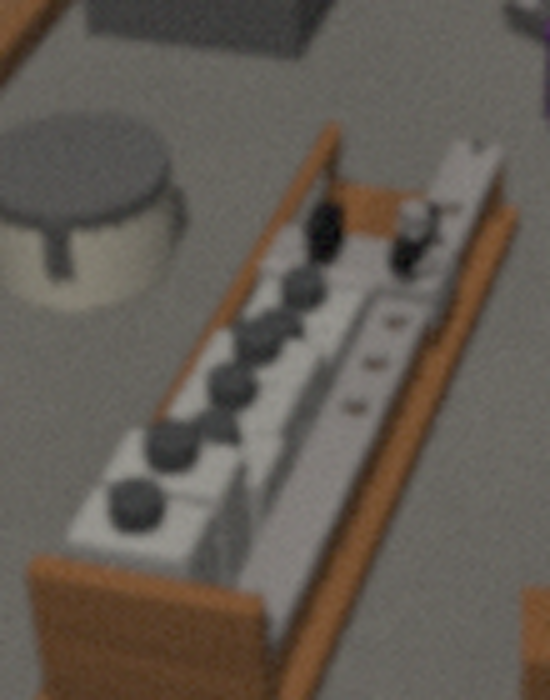

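View pics/c43.png

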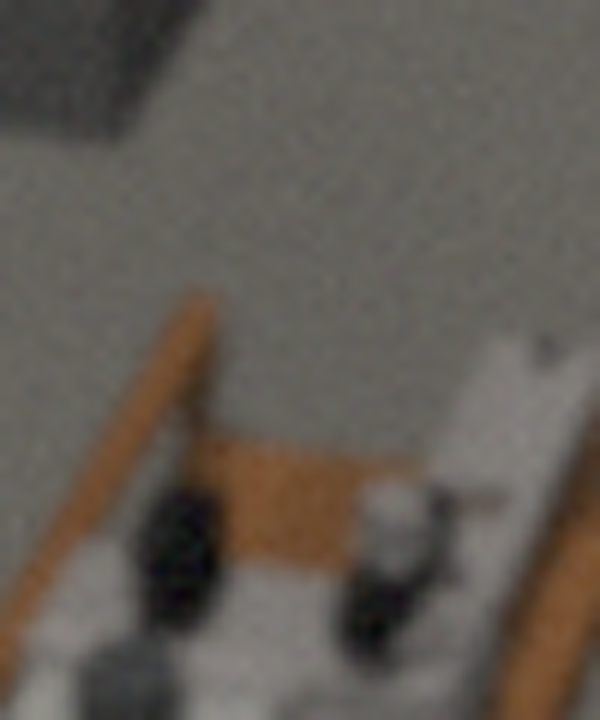

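```bash
python3 -c "
from h import *
p=cv2.imread('pics/top_J.png'); d=np.load('pics/top_J.npy'); P=cloud('top',d)
crop(p,200,205,320,250,'pics/c44.png',6)
for n,u,v in [('1',85,96),('2',154,94),('3',224,111),('4',285,102),('5',348,102),('6',408,105),('7',470,104)]:
    uu,vv=190+u/4,200+v/4
    a,b=int(round(uu)),int(round(vv))
    zc=np.median(P[b-1:b+2,a-1:a+2,2])
    X=onplane('top',[uu-.4,vv-.4],zc)[0]*1000
    zt=np.median(P[b+6:b+9,a-2:a+3,2]); zu=np.median(P[b-8:b-5,a-2:a+3,2])
    print(n,'cap z',zc.round(3),'top z near/far',zt.round(3),zu.round(3),torack(X).round(1))
q=cv2.imread('pics/side_J.png'); crop(q,240,240,300,320,'pics/c45.png',8)
"
```

```text
1 cap z 0.132 top z near/far 0.116 0.117 [[ -1.4 191.3]]
2 cap z 0.131 top z near/far 0.116 0.118 [[ -0.8 149.9]]
3 cap z 0.11 top z near/far 0.093 0.095 [[ -7.6 110.2]]
4 cap z 0.108 top z near/far 0.093 0.091 [[-2.2 73. ]]
5 cap z 0.11 top z near/far 0.092 0.094 [[-3.4 34.1]]
6 cap z 0.088 top z near/far 0.073 0.073 [[-1.1 -1.8]]
7 cap z 0.09 top z near/far 0.075 0.074 [[ -1.6 -40.6]]
```

View pics/c44.png

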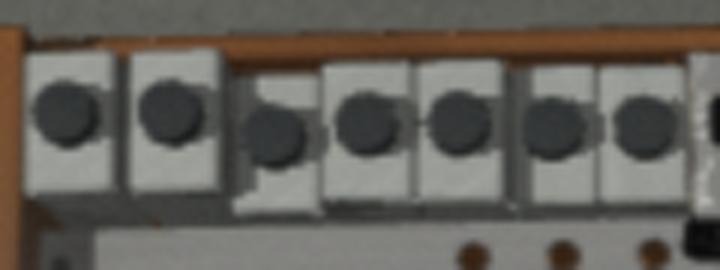

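View pics/c45.png

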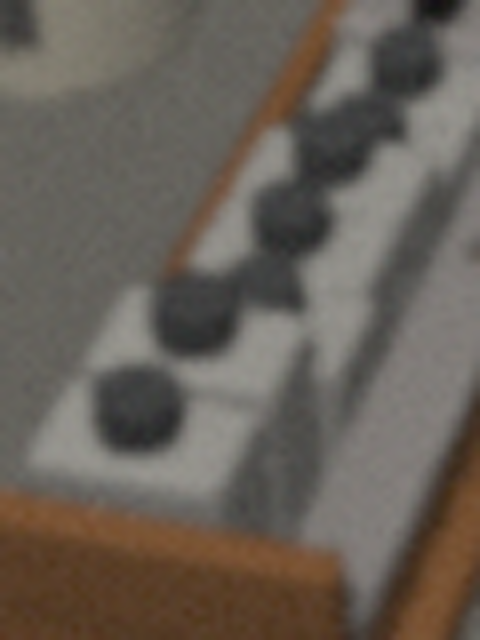

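```bash
python3 -c "
from h import *
s=read_state(); print(s['t'],s['dq'].round(3),s['force'].round(1)); print(close_job())"
```

```text
39.95 [ 0.052  0.007  0.001  0.009 -0.002  0.01 ] [-0.2 -0.2 -0.7]
the job is handed in; nothing more can be done
None
```

The three loose middle-height tins are stowed and the end stop is pinned; the job was handed in at about 40 s, and no verdict was reported. I shifted both short tins towards the stop and stood the three tins in the channel between the tall and short ones. I then slid the stop by its knob to the rail hole for a row of 7 (reading about 0.101) and pressed the ball-lock pin home by its button. The purple and pink look-alikes and the other things were left alone.

**Last checks, from the cameras:**
- **Tins:** all seven are upright at the right heights. From the end panel they stand at rack y of about 191 and 150 mm (tall), 110, 73 and 34 mm (middle), and −2 and −41 mm (short).
- **Stop:** before I set the pin, the stop's brass ring was within about 0.5 mm of the rail hole.
- **Pin:** it went home at about 19 N. Its button top then read about 115 mm above the worktop, which fits the shoulder resting on the stop with the button out.
- **Arm:** it is clear of everything.

**Did not quite agree:**
- The middle tin next to the tall ones sits about 7 mm towards the rail (rack x about −7.6 mm). That is inside the ±12 mm limit.
- The two cameras differed by a few millimetres on some heights and positions, so I aligned the pin to the stop's hole within the one side view.

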